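Stack the clay pots on the banding machine and set its pack size

TASK

Pack the loose clay pots for dispatch: pull the banding machine's carriage out to its loading stop, then nest every pot on the bench upright into one stack in the carriage's steel holder, lowering each gently so that it sits in the one below without being pushed tight. Then slide the carriage with the stack all the way in to its stop at the machine, and last turn the machine's dial, click by click, to the number of pots in the stack. Leave everything else on the bench where it is.

Things in the scene. Friction and masses are not known exactly. Their poses are not given: they have to be found in the camera images.
- pot1: A clay flowerpot, open at the top. Round and tapered: foot 45 mm across, 70 mm tall; the rim is a plain upright collar 66 mm across and 14 mm high (from 56 to 70 mm above the foot). Wall about 2 mm, 75 g or so. Origin: centre of the underside of the foot, z up. Of pot1 to pot6, 4 to 6 are present; absent ones read None. All are alike.
- pot2: A clay flowerpot like pot1. Nested, a foot first touches the wall below 20 mm up (higher if off centre) and settles to about 18 mm by its own weight; let go 2 or 3 mm too high it still settles by itself. The taper wedges: push pots down with no more than a few newtons; over about 20 N counts as jammed.
- pot3: A clay flowerpot exactly like pot1 (same size and origin).
- pot4: A clay flowerpot exactly like pot1 (same size and origin).
- pot5: A clay flowerpot exactly like pot1 (same size and origin).
- pot6: A clay flowerpot exactly like pot1 (same size and origin).
- bander: The banding machine, fixed to the bench: a low grey bed (90 x 330 mm, 22 mm high) with a carriage on it and, at the bed's +y end, a white box (110 x 190 mm, 75 mm high) with a dial on top. Origin: on the bench, under the holder's axis when the carriage is at the loading stop; y runs along the slide towards the white box (whose near face is at y = 165 mm), z up.
- carriage (a joint): Carriage position in m along the machine's +y: 0 at the loading stop (pulled out, away from the white box), 0.12 at the machine's stop (slid in, by the white box). It rubs with about 2 N and stays where it is left; the sleeve-shaped steel holder and the handle ride on it.
- holder (a point): On the axis of the steel holder, at its bottom, 34 mm above the bench; moves with the carriage. The holder is a tapered sleeve, 45 mm high (its mouth 79 mm above the bench, 53 mm wide inside, 60 mm outside). The first pot comes to sit in it with its foot about 18 mm above this point, and each further pot about 18 mm higher than the one below it.
- handle (a point): Grip point of the carriage's black upright handle tab, 16 mm below the tab's top; it moves with the carriage, 120 mm from the holder on the side away from the white box. The tab is 14 mm thick along the slide (the machine's y), 30 mm wide across it, and stands 50 mm above the carriage plate (top at 84 mm above the bench).
- dial (a joint): Angle of the dial in rad: 0 at setting 0, one click every pi/6 (30 degrees), end stop at setting 7. It grows clockwise seen from above. A sprung detent (about 0.1 N m to pass) draws it into the nearest click when let go. Beside each setting as many black dots are printed as its number (none at 0). It starts at 0, 1 or 2.
- dial_axis (a point): On the dial's axis at the height to grip it, 112 mm above the bench; does not turn. The dial is a black bar grip 14 mm thick, 42 mm long, 32 mm high (top at 115 mm above the bench) on a 48 mm disc; a white line on one half of the bar is the pointer. At setting 0 it points along the machine's -x (so the bar lies along x), at setting 3 along its +y (away from the holder).
- tin: Bystander: a closed steel tin, straight-sided, 68 mm across and 75 mm tall, standing among the pots. Origin: centre of its underside.
- tape: Bystander: an empty cardboard tape core lying flat to the left of the machine, 90 mm across, 48 mm tall, hole 74 mm. Origin: centre of its underside.
- carton: Bystander: a closed cardboard carton 80 x 80 x 60 mm. Origin: centre of its underside.

How it is judged:
By the outcome, as a careful person would: the job done as asked, in the order asked, and still so for the second after the job is handed in, with the robot touching nothing.
Of pot1, pot2, pot3, pot4, pot5, pot6 only 4 to 6 are there at a start; the rules pass over those that are not, and their reading is None.
At some moment in a run one of pot1, pot2, pot3, pot4, pot5, pot6 may be knocked a few centimetres aside while the robot is not near it.
It also fails if it takes over 210 s, if anything falls off the work surface, if the arm or the gripper's body presses on something with over 40 N, if the wrist force passes 120 N, or if a joint passes its speed limit or range.

ROBOT

A 7-joint arm with a two-finger parallel gripper is mounted at the origin on the work surface. World frame = base frame: x ahead of the robot, y to its left, z up, the work surface at z = 0. Lengths are in m, angles in degrees, forces in N, time in s.
With the tool pointing down it reaches from about 0.35 to 0.775 m from the base axis. Payload 3.1 kg.
Tool frame: the origin (TCP) lies at the very end of the fingers, on their centre line; the grasp point (between the pads) lies 19 mm behind it (manip.hold_point_z is the distance from the TCP to the grasp point, in m); x points along the fingers, y is the direction in which the jaws open and shut, and the axes are right-handed (so a half turn about x gives the same grasp; the last joint's range is limited). The gripper opens to 85 mm and grips with 20 to 120 N. Pads are 22 mm wide; open, the fingers measure 114 mm over their backs; the gripper's body (76 mm by 85 mm) begins 54 mm behind the grasp point. The pads swing forward as they close: fully open they stand 13 mm farther back than shut.
Start: joints at [65.564, 17.813, 0.802, 86.603, -0.252, 75.585, -1.558], TCP at [0.206, -0.51, 0.231] pointing down, gripper open.
Joint ranges: [-154.91, 154.91], [-16.99, 109.72], [-72.82, 74.43], [7.12, 147.25], [-82.49, 262.49], [11.32, 116.49], [-174.64, 174.64]. Speed limits (degrees/s): [159.86, 159.86, 180, 180, 180, 180, 180].

INTERFACE

Orientations are given as [roll, pitch, yaw] about the fixed x, y, z axes, in that order (R = Rz(yaw) Ry(pitch) Rx(roll)).
In Python, from rig import manip, cams gives the robot as it stands.
- The arm moves only by the tool carry_out, never from a script. Its argument "plan" is a list of rows, each a list of 3 entries, a list of its own where there are three numbers: the gripper command: -1 is shut, 1 is fully open, values between are in proportion, then the shift along the tool's x, y, z in cm, then the turn about the tool's x in degrees. In form: [[gripper, [tx, ty, tz], spin], ...]. A call has 1 to 10 rows; each row shifts and turns the commanded pose from where the row before left it, along the tool's axes as they then stand; what a row does not reach is not made up. A row lasts 1/10 s, in which the tool goes at most 50 mm and 8.59 degrees, less where a joint would pass 70% of its speed; a pose out of reach is approached as far as the arm can. A call is refused whole if a number of a shift passes 5 or a number of a turn 8.59, either way. A call with a gripper value outside its range is refused whole. The fingers move at their own pace and stop on an object; "grip_force" is the grip in N (left out, the last holds). Time passes only in rows, so rows that do not move let the fingers close. It gives the time, the measured TCP pose, the force and the opening at its end, in the units of the state.
- manip.get_obs(): the state, without advancing time (a new reading comes with each control period).
- cams.snapshot(name): name is "scene" or "top"; returns a dict with "pixels" (384x512x3 uint8, red, green, blue), "K" (3x3 intrinsics, pixels), "D" ([k1, k2, p1, p2, k3] as OpenCV has them; the pictures are not rectified), "R" (3x3) and "t" (3): a world point X has camera coordinates R X + t. Camera axes: x right, y down, z forward; pixel columns grow to the right and rows downward; lengths in m; the calibration is good to about 2 mm. A picture is of the moment at which its call begins. There is no depth.
- manip.hand_in(): hands the job in, once; it reports no verdict.
The state is a dict: "clock": time; "joint_pos": joint angles; "dq": joint speeds; "joint_efforts": joint torques, N m; "ee_pos": TCP position; "tool_rot": TCP orientation; "contact_force": force on the tool from outside, world axes, zero at the start; "moment": the same for the moment, N m; "finger_gap": finger opening in m.
Only numpy, scipy, OpenCV 4.12 (cv2) and the standard library are available. Lean on these libraries where they do the work, as an engineer would, in place of code of your own. Each camera call takes 0.05 s, during which the arm holds its last target.

## Working session

There is one attempt and no reset: what is moved stays moved. The work goes in short steps, Python scripts to look and compute and a tool call to move; the robot and the scene stay as the last step left them, time stands still between calls to the robot, and variables do not carry over. Pictures are saved under pics/ and viewed, and the job is handed in when it is done.

Besides the shell and the picture viewer there is one more tool, called as name([rows], argument=value, ...), one row to a line, values as JSON. carry_out: Moves the arm, as the interface text tells. Its arguments: {"type":"object","properties":{"plan":{"type":"array","items":{"type":"array"}},"grip_force":{"type":"number"}},"required":["plan"]}

```bash
ls; mkdir -p pics; python3 - <<'E'
from rig import manip, cams
import cv2
o=manip.get_obs()
for k,v in o.items(): print(k,v)
print(manip.hold_point_z)
for n in("scene","top"):
    s=cams.snapshot(n); cv2.imwrite(f"pics/{n}0.png",s["pixels"][:,:,::-1]); print(n,s["K"],s["D"],s["R"],s["t"])
E
```

```text
pics
clock 0.0
joint_pos [65.56543639 17.85981074  0.80061879 86.69023236 -0.25344939 75.58359432
 -1.55876937]
dq [-0.01584259 -0.00259761  0.05851099  0.02373883 -0.03738253 -0.06430479
 -0.08270511]
joint_efforts [ 2.75691109e-04 -3.79911518e+01  1.45832514e-01 -2.30589437e+01
  1.21994925e-02  1.36011536e-02  1.43721655e-05]
ee_pos [ 0.20619826 -0.50911723  0.23023916]
tool_rot [-88.34956847  89.86813179 113.70051832]
contact_force [-0.29519989  0.14648787  0.4421097 ]
moment [-0.01656003  0.00173716  0.01021327]
finger_gap 0.08561279876715966
0.0187
scene [[362.9177113    0.         259.95179481]
 [  0.         362.9177113  194.10112924]
 [  0.           0.           1.        ]] [-0.05337738  0.          0.          0.          0.        ] [[-0.63244612  0.77459304 -0.00418679]
 [ 0.65190952  0.52934166 -0.54296536]
 [-0.41836095 -0.34612575 -0.83974466]] [ 0.3436276  -0.29879291  1.41080411]
top [[418.18452451   0.         257.71485299]
 [  0.         418.18452451 191.77443807]
 [  0.           0.           1.        ]] [-0.1379975  0.         0.         0.         0.       ] [[-0.02673903 -0.99962359 -0.00613959]
 [-0.99497214  0.02720661 -0.09638593]
 [ 0.09651669  0.00353145 -0.9953251 ]] [0.00900369 0.55192451 1.2654892 ]
```

View pics/scene0.png

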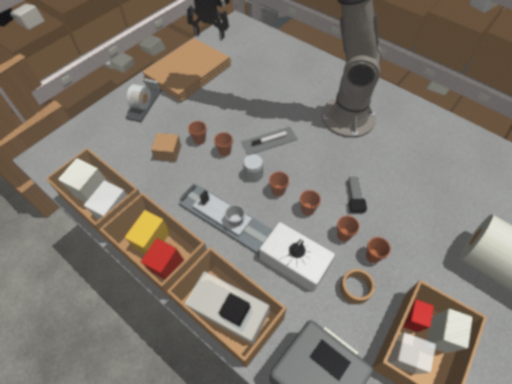

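View pics/top0.png

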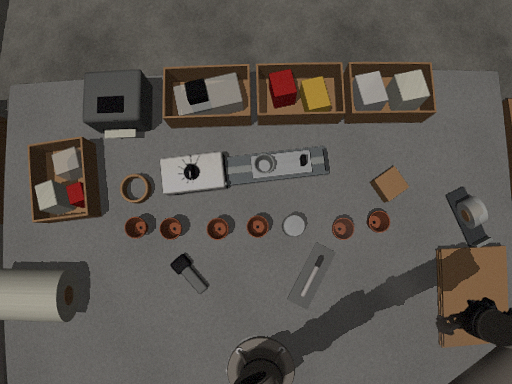

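```bash
cat > h.py <<'E'
from rig import manip, cams
import numpy as np, cv2
from scipy.spatial.transform import Rotation as Ro
from scipy.optimize import least_squares
def snap(n,save=None):
    s=cams.snapshot(n)
    if save: cv2.imwrite(f"pics/{save}.png",s["pixels"][:,:,::-1])
    return s
def cam(s): return -s["R"].T@s["t"]
def cast(s,px,z):
    p=cv2.undistortPoints(np.array(px,float).reshape(-1,1,2),s["K"],s["D"]).reshape(-1,2)
    d=np.c_[p,np.ones(len(p))]@s["R"]; c=cam(s)
    return c+d*((z-c[2])/d[:,2])[:,None]
def proj(s,X):
    r,_=cv2.Rodrigues(s["R"]); return cv2.projectPoints(np.array(X,float).reshape(-1,1,3),r,s["t"],s["K"],s["D"])[0].reshape(-1,2)
def crop(s,u0,v0,w,h,k,name):
    im=s["pixels"][v0:v0+h,u0:u0+w,::-1]
    cv2.imwrite(f"pics/{name}.png",cv2.resize(im,None,fx=k,fy=k,interpolation=cv2.INTER_CUBIC))
def rimfit(s,cnt,z,r):
    P=cast(s,cnt,z)[:,:2]; c0=P.mean(0); a=c0-cam(s)[:2]; a/=np.linalg.norm(a)
    c=c0
    for _ in range(6):
        Q=P[((P-c)@a)>-0.2*r]
        f=least_squares(lambda q:np.hypot(*(Q-q[:2]).T)-q[2],[*c,r],loss='soft_l1',f_scale=.002); c=f.x[:2]
    return c,f.x[2]
def pots(s):
    hsv=cv2.cvtColor(s["pixels"],cv2.COLOR_RGB2HSV); 
    m=((hsv[...,0]<10)|(hsv[...,0]>174))&(hsv[...,1]>110)&(hsv[...,2]>60)
    m=cv2.morphologyEx(m.astype(np.uint8),cv2.MORPH_CLOSE,np.ones((5,5)))
    out=[]
    for c in cv2.findContours(m,cv2.RETR_EXTERNAL,cv2.CHAIN_APPROX_NONE)[0]:
        if 120<cv2.contourArea(c)<700:
            x,r=rimfit(s,c.reshape(-1,2),.07,.033)
            out.append((x.round(4),round(r,4),c.reshape(-1,2).mean(0).round(),cv2.contourArea(c)))
    return sorted(out,key=lambda o:-o[0][1])
def state():
    o=manip.get_obs(); R=Ro.from_euler('xyz',o['tool_rot'],degrees=True).as_matrix()
    return o,R
def yaw(R): return np.degrees(np.arctan2(R[1,1],R[0,1]))
def go(x,y,z):
    o,R=state(); d=(np.array([x,y,z])-o['ee_pos'])@R*100
    print('t',round(o['clock'],1),'pos',o['ee_pos'].round(4),'yaw',yaw(R).round(1),'gap',round(o['finger_gap'],4),'shift cm',d.round(2))
E
python3 - <<'E'
from h import *
o,R=state(); print(R.round(3),yaw(R))
for n in("top","scene"):
    s=snap(n); print(n,cam(s).round(3))
    for p in pots(s): print(*p)
    if n=="top": crop(s,120,140,220,110,3.5,"topc")
    else: crop(s,130,100,270,210,2.9,"scenec")
E
```

```text
[[-0.001  0.375 -0.927]
 [ 0.002 -0.927 -0.375]
 [-1.    -0.002  0.   ]] -67.94675308169595
top [ 0.427 -0.01   1.313]
[0.5589 0.5519] 0.0341 [ 76. 195.] 330.5
[0.4514 0.3691] 0.0285 [134. 227.] 161.0
[0.4454 0.26  ] 0.0301 [168. 229.] 187.5
[0.4427 0.1159] 0.0302 [216. 228.] 260.5
[ 0.4462 -0.0016] 0.0308 [257. 227.] 313.5
[ 0.4318 -0.2558] 0.0313 [343. 228.] 344.5
[ 0.4497 -0.3683] 0.0307 [379. 221.] 335.5
scene [1.002 0.38  1.024]
[0.5413 0.5477] 0.0306 [419. 316.] 673.5
[0.4534 0.3657] 0.0285 [377. 249.] 356.5
[0.4474 0.2589] 0.0276 [346. 227.] 313.5
[0.4381 0.1083] 0.017 [309. 200.] 176.0
[ 0.4418 -0.011 ] 0.0173 [278. 181.] 161.0
[ 0.4331 -0.2595] 0.0233 [223. 141.] 155.5
[ 0.4503 -0.3692] 0.025 [197. 129.] 161.5
```

View pics/topc.png

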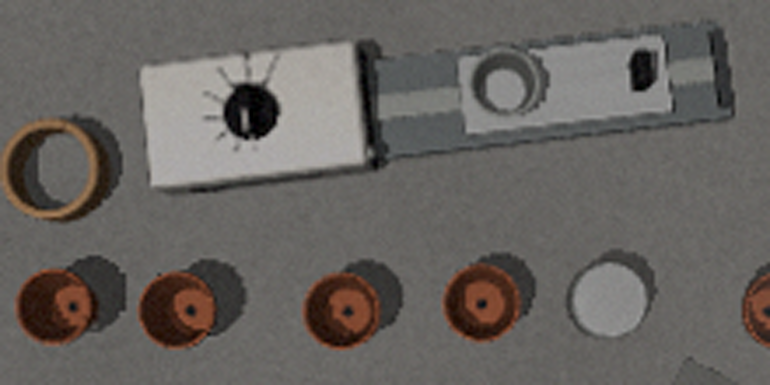

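View pics/scenec.png

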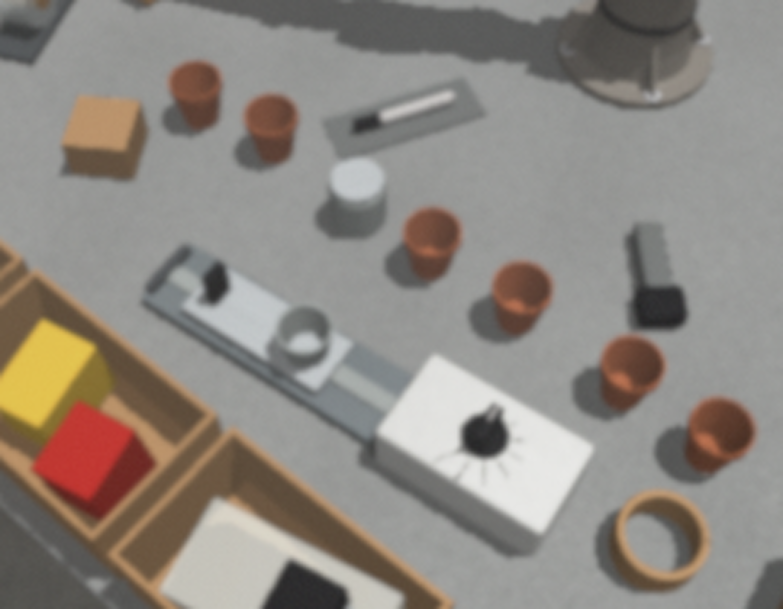

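```bash
python3 - <<'E'
s=open('h.py').read()
a=s.index("    hsv=");b=s.index("    m=cv2.morph")
s=s[:a]+"""    f=cv2.GaussianBlur(s["pixels"],(3,3),0).astype(float)+1
    m=(f[...,0]>1.45*f[...,2])&(f[...,0]>1.25*f[...,1])&(f[...,1]<1.55*f[...,2])
"""+s[b:]
s=s.replace("120<cv2.contourArea(c)<700","200<cv2.contourArea(c)<900")
open('h.py','w').write(s)
E
python3 - <<'E'
from h import *
for n in("top","scene"):
    s=snap(n); print(n)
    im=s["pixels"][:,:,::-1].copy()
    for p in pots(s):
        print(*p)
        t=np.linspace(0,6.28,40)
        q=proj(s,np.c_[p[0][0]+.033*np.cos(t),p[0][1]+.033*np.sin(t),0*t+.07])
        for u in q: im[int(round(u[1])),int(round(u[0]))]=(0,255,0)
    im=im[190:250,115:400] if n=="top" else im[115:270,180:400]
    cv2.imwrite(f"pics/fit_{n}.png",cv2.resize(im,None,fx=2.8 if n=="top" else 3.5,fy=2.8 if n=="top" else 3.5,interpolation=cv2.INTER_NEAREST))
E
```

```text
top
[-55.2591  17.5122] 0.033 [462. 338.] 461.0Traceback (most recent call last):
  File "<stdin>", line 9, in <module>
IndexError: index 156512 is out of bounds for axis 0 with size 384
```

```bash
sed -i 's/            out.append/            if .3<x[0]<.75 and -.5<x[1]<.5 and r<.045: out.append/' h.py
cat > fit.py <<'E'
from h import *
import sys
tag=sys.argv[1]
for n in("top","scene"):
    s=snap(n); print(n)
    im=s["pixels"][:,:,::-1].copy()
    for p in pots(s):
        print(*p)
        t=np.linspace(0,6.28,40)
        q=proj(s,np.c_[p[0][0]+.033*np.cos(t),p[0][1]+.033*np.sin(t),0*t+.07])
        for u in q: im[int(round(u[1])),int(round(u[0]))]=(0,255,0)
    im=im[190:250,115:400] if n=="top" else im[115:270,180:400]
    cv2.imwrite(f"pics/fit_{n}{tag}.png",cv2.resize(im,None,fx=2.8 if n=="top" else 3.5,fy=2.8 if n=="top" else 3.5,interpolation=cv2.INTER_NEAREST))
E
python3 fit.py a
```

```text
top
[0.5706 0.3701] 0.0401 [136. 188.] 625.5
[0.4509 0.3671] 0.0316 [135. 227.] 370.0
[0.4457 0.2589] 0.0318 [170. 228.] 364.5
[0.4417 0.1184] 0.0314 [217. 228.] 369.0
[ 0.4454 -0.0021] 0.0326 [257. 226.] 371.5
[ 0.4317 -0.2565] 0.0318 [343. 228.] 360.5
[ 0.4497 -0.3661] 0.0327 [378. 221.] 371.0
[ 0.5659 -0.4126] 0.0405 [389. 184.] 691.5
scene
[0.4526 0.3662] 0.0303 [377. 249.] 406.5
[0.4467 0.2588] 0.0298 [347. 227.] 366.5
[0.4415 0.1171] 0.0283 [309. 201.] 317.5
[ 0.4442 -0.003 ] 0.0276 [278. 183.] 293.5
[ 0.4319 -0.2579] 0.0278 [223. 143.] 253.0
[ 0.4502 -0.367 ] 0.0285 [197. 131.] 247.5
[ 0.573  -0.3975] 0.0397 [165. 143.] 260.5
```

```bash
python3 - <<'E'
from h import *
import numpy as np
o,R=state();print(o['clock'])
# black handle, white box, holder in top view
s=snap("top"); g=cv2.cvtColor(s["pixels"],cv2.COLOR_RGB2GRAY)
f=s["pixels"].astype(int)
w=(f.min(2)>165).astype(np.uint8); w[:, :150]=0; w[:,240:]=0; w[:140]=0; w[200:]=0
n,l,st,c=cv2.connectedComponentsWithStats(w); print(st,c)
i=1+st[1:,4].argmax()
cnt=max(cv2.findContours((l==i).astype(np.uint8),0,1)[0],key=cv2.contourArea)
P=cast(s,cnt.reshape(-1,2),.075)[:,:2]
print("white box top minAreaRect",cv2.minAreaRect((P*1000).astype(np.float32)))
b=cv2.boxPoints(cv2.minAreaRect((P*1000).astype(np.float32)));print(b)
k=(g<45).astype(np.uint8); 
for nm,(u0,u1,v0,v1) in dict(handle=(294,314,148,172),dial=(178,206,158,186)).items():
    m=np.zeros_like(k); m[v0:v1,u0:u1]=k[v0:v1,u0:u1]
    ys,xs=np.nonzero(m); print(nm,len(xs),xs.mean(),ys.mean(),xs.min(),xs.max(),ys.min(),ys.max())
crop(s,150,140,190,60,4,"tc2"); s2=snap("scene"); crop(s2,175,170,160,120,5,"sc2")
crop(s,170,150,45,45,12,"dialt"); crop(s2,270,225,60,50,12,"dials")
E
```

```text
0.35
[[     0      0    512    384 196114]
 [   186    157      1      1      1]
 [   180    158      1      1      1]
 [   180    162      1      1      1]
 [   187    162      3      1      3]
 [   192    162      3      1      3]
 [   178    165      1      1      1]
 [   197    164      1      1      1]
 [   182    166      1      1      1]
 [   184    166      1      1      1]
 [   167    169      1      1      1]
 [   169    169      2      1      2]
 [   179    168      4      5      9]
 [   200    168      1      1      1]
 [   162    171      1      2      2]
 [   165    171      4      2      4]
 [   163    171     60     21    438]
 [   206    171      1      2      2]
 [   209    170      3      3      3]
 [   202    175      1      1      1]
 [   203    175      2      3      3]
 [   213    174      6      5      9]
 [   221    174      1      1      1]
 [   210    176      1      2      2]
 [   210    179      1      1      1]
 [   215    178      1      1      1]
 [   180    181      1      1      1]] [[255.6719969  191.52526592]
 [186.         157.        ]
 [180.    
[... 364 characters left out ...]
 ]
 [166.5        171.5       ]
 [186.51826484 182.85844749]
 [206.         171.5       ]
 [210.         171.        ]
 [202.         175.        ]
 [203.66666667 176.        ]
 [215.33333333 175.77777778]
 [221.         174.        ]
 [210.         176.5       ]
 [210.         179.        ]
 [215.         178.        ]
 [180.         181.        ]]
white box top minAreaRect ((591.1143188476562, 189.50277709960938), (59.009883880615234, 178.26287841796875), 3.586595058441162)
[[556.0914  276.61392]
 [567.243    98.70017]
 [626.13727 102.39163]
 [614.98566 280.3054 ]]
handle 63 303.42857142857144 159.68253968253967 300 312 153 171
dial 166 191.31927710843374 171.17469879518072 184 198 164 179
```

```bash
cat > mach.py <<'E'
from h import *
s=snap("top"); g=cv2.cvtColor(s["pixels"],cv2.COLOR_RGB2GRAY)
w=(g>125).astype(np.uint8); w[:, :150]=0; w[:,228:]=0; w[:140]=0; w[200:]=0
w=cv2.morphologyEx(w,cv2.MORPH_CLOSE,np.ones((9,9)))
cnt=max(cv2.findContours(w,0,1)[0],key=cv2.contourArea)
P=cast(s,cnt.reshape(-1,2),.075)[:,:2]
r=cv2.minAreaRect((P*1000).astype(np.float32)); print("box",r); print(cv2.boxPoints(r))
for nm,u,z in(("dial",(191.3,171.2),.1),("handle",(303.4,159.7),.084)): print(nm,cast(s,u,z))
# rims of holder: ring bright/dark
E
python3 mach.py
```

```text
box ((611.7034912109375, 189.33816528320312), (105.66835021972656, 189.75839233398438), 5.259498119354248)
[[550.3945  278.97476]
 [567.789    90.0153 ]
 [673.0125   99.70157]
 [655.618   288.66104]]
dial [[0.61099065 0.18751876 0.1       ]]
handle [[ 0.63867478 -0.14477518  0.084     ]]
```

View pics/tc2.png

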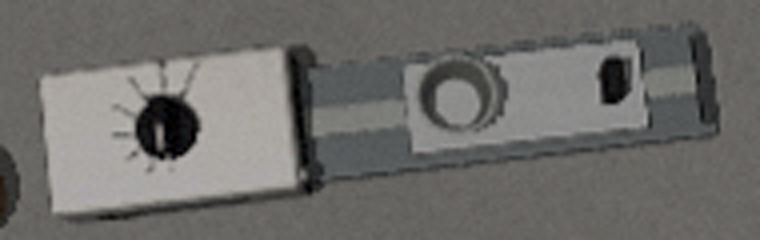

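View pics/sc2.png

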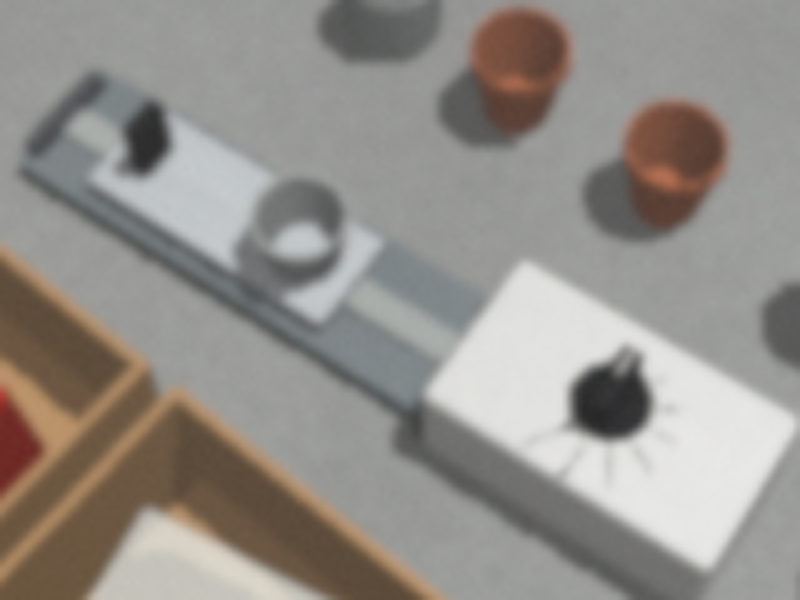

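View pics/dialt.png

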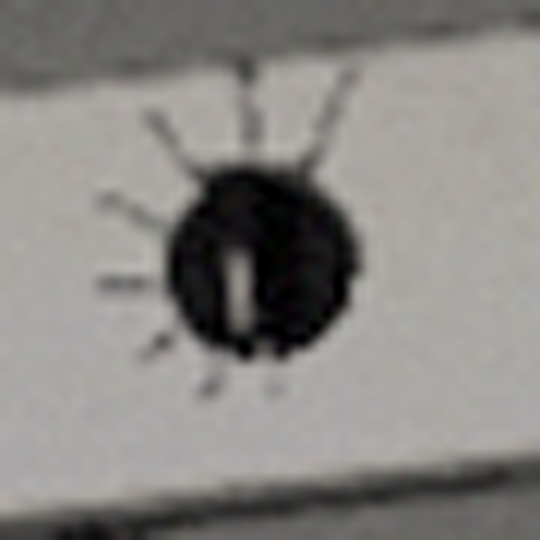

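View pics/dials.png

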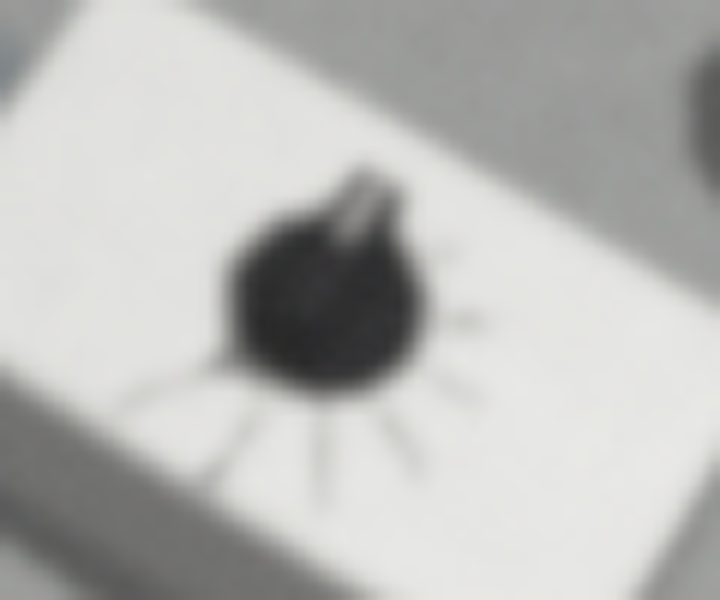

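View pics/fit_topa.png

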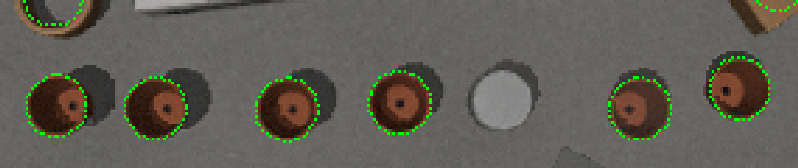

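```bash
python3 - <<'E'
from h import *
yd=np.array([-.0917,.9958]); xd=np.array([.9958,.0917]); O=np.array([.6355,-.0694])
def m(P): d=P[:2]-O; return (d@xd).round(4),(d@yd).round(4)
t=snap("top"); c=snap("scene")
for s,px,z in((t,(264.9,163.4),.079),(c,(235,214.6),.079),(t,(191.3,171.5),.09),(t,(304,160),.084),(c,(175+152/5,170+115/5),.084)):
    P=cast(s,px,z)[0]; print(P.round(4),m(P))
# dial pointer hypotheses
D=O+.26*yd
for a in(0,30,60):
    th=np.radians(a); d=-xd*np.cos(th)+yd*np.sin(th)
    X=[[*(D+d*r),.115] for r in(0,.021)]
    print(a,((proj(t,X)-[170,150])*12).round(0).tolist(),((proj(c,X)-[270,225])*12).round(0).tolist())
# box corners reproject in scene
for x in(-.055,.055):
  for y in(.165,.355):
    p=O+x*xd+y*yd; print((x,y),((proj(c,[[*p,.075]])-[175,170])*5).round(0),((proj(t,[[*p,.075]])-[150,140])*4).round(0))
E
```

```text
[ 0.6314 -0.0298  0.079 ] (np.float64(-0.0005), np.float64(0.0398))
[ 0.6353 -0.0209  0.079 ] (np.float64(0.0042), np.float64(0.0483))
[0.6116 0.1892 0.09  ] (np.float64(-0.0001), np.float64(0.2597))
[ 0.6377 -0.1465  0.084 ] (np.float64(-0.0049), np.float64(-0.077))
[ 0.6374 -0.1408  0.084 ] (np.float64(-0.0047), np.float64(-0.0713))
0 [[237.0, 243.0], [246.0, 328.0]] [[331.0, 233.0], [378.0, 164.0]]
30 [[237.0, 243.0], [202.0, 322.0]] [[331.0, 233.0], [411.0, 196.0]]
60 [[237.0, 243.0], [168.0, 295.0]] [[331.0, 233.0], [423.0, 238.0]]
(-0.055, 0.165) [[517. 249.]] [[302. 186.]]
(-0.055, 0.355) [[801. 413.]] [[ 51. 216.]]
(0.055, 0.165) [[414. 390.]] [[286.  42.]]
(0.055, 0.355) [[706. 571.]] [[37. 73.]]
```

carry_out([
  [1,[0,0,0],8.4],
  [1,[0,0,0],8.4],
  [1,[0,0,0],0],
])

```text
clock: 0.9
ee_pos: [0.2065, -0.5098, 0.2313]
tool_rot: [54.9, 90.0, -119.8]
contact_force: [-0.3, 0.6, 0.1]
finger_gap: 0.0851
```

```bash
python3 -c "
from h import *
go(.6424,-.144,.20)"
```

```text
t 0.9 pos [ 0.2065 -0.5098  0.2313] yaw -84.7 gap 0.0851 shift cm [  3.12 -32.43 -46.76]
```

carry_out([
  [1,[0,-2.7,-3.9],0],
  [1,[0,-2.7,-3.9],0],
  [1,[0,-2.7,-3.9],0],
  [1,[0,-2.7,-3.9],0],
  [1,[0,-2.7,-3.9],0],
  [1,[0,-2.7,-3.9],0],
  [1,[0,-2.7,-3.9],0],
  [1,[0,-2.7,-3.9],0],
  [1,[0,-2.7,-3.9],0],
  [1,[0,-2.7,-3.9],0],
])

```text
clock: 1.9
ee_pos: [0.5714, -0.204, 0.2315]
tool_rot: [136.8, 90.0, -37.7]
contact_force: [0.5, -0.2, 0.4]
finger_gap: 0.0855
```

carry_out([
  [1,[1.5,-2.7,-3.9],0],
  [1,[1.6,-2.7,-3.9],0],
  [1,[0,0,0],0],
])

```text
clock: 2.2
ee_pos: [0.6455, -0.134, 0.1955]
tool_rot: [-74.0, 89.4, 112.1]
contact_force: [-0.3, 1.0, -0.1]
finger_gap: 0.0852
```

```bash
python3 -c "
from h import *
go(.6424,-.144,.05)
t=snap('top');c=snap('scene');crop(t,260,130,90,60,7,'hA_t');crop(c,160,150,100,80,7,'hA_s')"
```

```text
t 2.2 pos [ 0.6455 -0.134   0.1955] yaw -83.9 gap 0.0852 shift cm [14.54  1.1   0.37]
```

View pics/hA_s.png

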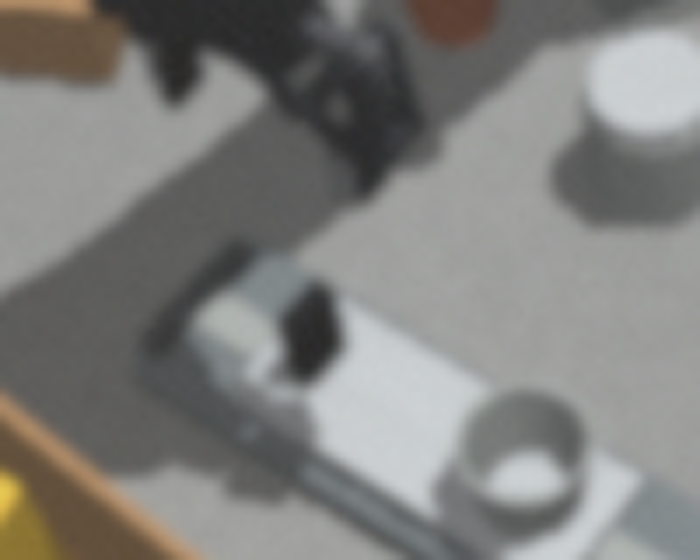

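carry_out([
  [1,[4,0,0],0],
  [1,[0,0,0],0],
  [1,[0,0,0],0],
])

```text
clock: 2.6
ee_pos: [0.6415, -0.1464, 0.1605]
tool_rot: [21.2, 89.9, -153.6]
contact_force: [0.1, 0.0, 0.1]
finger_gap: 0.0856
```

```bash
python3 -c "
from h import *
go(.6424,-.144,.05)"
```

```text
t 2.6 pos [ 0.6415 -0.1464  0.1605] yaw -84.9 gap 0.0856 shift cm [11.05 -0.24 -0.13]
```

carry_out([
  [1,[4,-0.2,0],0],
  [1,[4,0,0],0],
  [1,[3,0,0],0],
  [1,[0,0,0],0],
  [1,[0,0,0],0],
  [-1,[0,0,0],0],
  [-1,[0,0,0],0],
  [-1,[0,0,0],0],
  [-1,[0,0,0],0],
  [-1,[0,0,0],0],
], grip_force=40)

```text
clock: 3.6
ee_pos: [0.6431, -0.1431, 0.051]
tool_rot: [127.6, 89.9, -47.1]
contact_force: [-3.0, 0.5, 4.2]
finger_gap: 0.0136
```

```bash
python3 -c "
from h import *
go(.6424,-.144,.05);o,R=state();print(o['contact_force'],o['moment'])
t=snap('top');c=snap('scene');crop(t,260,130,90,60,7,'hB_t');crop(c,160,150,100,80,7,'hB_s')"
```

```text
t 3.6 pos [ 0.6431 -0.1431  0.051 ] yaw -84.8 gap 0.0136 shift cm [0.1  0.09 0.07]
[-3.00853874  0.5437611   4.24341843] [ 0.31479987  0.59020415 -0.07270856]
```

View pics/hB_s.png

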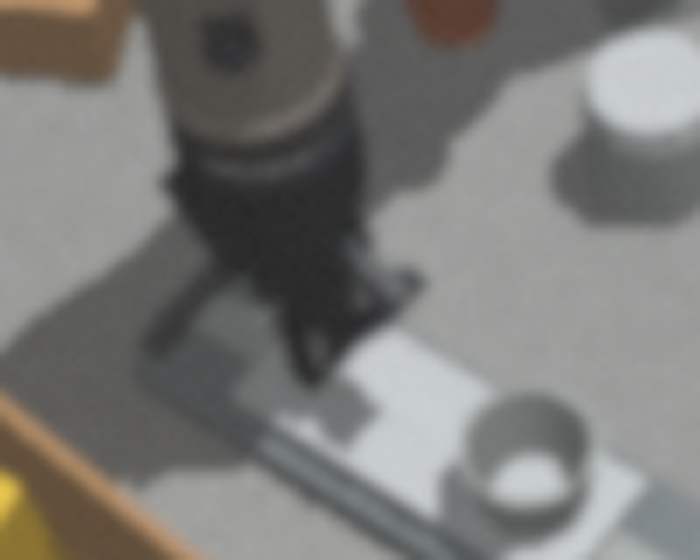

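carry_out([
  [-1,[0,0.8,0],0],
  [-1,[0,0.8,0],0],
  [-1,[0,0.8,0],0],
  [-1,[0,0.8,0],0],
  [-1,[0,0,0],0],
  [-1,[0,0,0],0],
])

```text
clock: 4.3
ee_pos: [0.6461, -0.1764, 0.051]
tool_rot: [118.1, 89.8, -56.7]
contact_force: [-0.6, -2.2, 4.6]
finger_gap: 0.0133
```

carry_out([
  [-1,[0,0.5,0],0],
  [-1,[0,0.5,0],0],
  [-1,[0,0,0],0],
])

```text
clock: 4.6
ee_pos: [0.6467, -0.1841, 0.051]
tool_rot: [-168.6, 90.0, 16.7]
contact_force: [-1.1, -0.0, 6.2]
finger_gap: 0.0141
```

carry_out([
  [-1,[0,0.3,0],0],
  [-1,[0,0,0],0],
  [-1,[0,0,0],0],
])

```text
clock: 4.9
ee_pos: [0.6469, -0.1864, 0.051]
tool_rot: [-118.5, 90.0, 66.7]
contact_force: [-1.6, 1.0, 6.4]
finger_gap: 0.0133
```

carry_out([
  [-1,[0,0.3,0],0],
  [-1,[0,0,0],0],
  [-1,[0,0,0],0],
])

```text
clock: 5.2
ee_pos: [0.647, -0.1871, 0.051]
tool_rot: [-84.0, 89.8, 101.4]
contact_force: [-2.5, 2.6, 7.4]
finger_gap: 0.0133
```

carry_out([
  [-1,[0,0.4,0],0],
  [-1,[0,0.4,0],0],
  [-1,[0,0,0],0],
  [-1,[0,0,0],0],
])

```text
clock: 5.6
ee_pos: [0.647, -0.187, 0.0509]
tool_rot: [-77.6, 89.2, 108.1]
contact_force: [-6.4, 13.7, 11.9]
finger_gap: 0.0141
```

carry_out([
  [-1,[0,-0.8,0],0],
  [-1,[0,-0.2,0],0],
  [0,[0,0,0],0],
  [0,[0,0,0],0],
  [0,[-2,0,0],0],
  [0,[-4,0,0],0],
  [1,[-5,0,0],0],
  [1,[-4,0,0],0],
  [1,[0,0,0],0],
])

```text
clock: 6.5
ee_pos: [0.651, -0.189, 0.208]
tool_rot: [162.1, 89.2, -12.7]
contact_force: [1.5, 0.0, 0.1]
finger_gap: 0.0834
```

```bash
python3 fit.py b; python3 -c "
from h import *
go(.45,-.36,.2)
t=snap('top');c=snap('scene');crop(t,215,130,130,70,6,'hC_t');crop(c,160,150,130,110,6,'hC_s')"
```

```text
top
[0.5704 0.37  ] 0.0403 [135. 188.] 629.5
[0.4509 0.3671] 0.0316 [135. 227.] 370.0
[0.4456 0.2595] 0.0315 [170. 228.] 365.5
[0.4417 0.1181] 0.0316 [217. 228.] 369.0
[ 0.4453 -0.0022] 0.0326 [257. 226.] 371.5
[ 0.4497 -0.3661] 0.0327 [378. 221.] 371.0
[ 0.5656 -0.4125] 0.0404 [389. 184.] 689.5
scene
[0.4523 0.3662] 0.0302 [377. 249.] 410.5
[0.4468 0.2587] 0.0299 [347. 227.] 368.0
[0.4418 0.1173] 0.0283 [309. 201.] 317.0
[ 0.4442 -0.003 ] 0.0279 [278. 182.] 296.0
[ 0.4316 -0.2548] 0.0269 [224. 144.] 250.0
[ 0.4475 -0.3692] 0.0259 [198. 131.] 242.5
t 6.6 pos [ 0.6474 -0.1883  0.2011] yaw -84.8 gap 0.0852 shift cm [ 0.08 15.29 21.23]
```

View pics/hC_t.png

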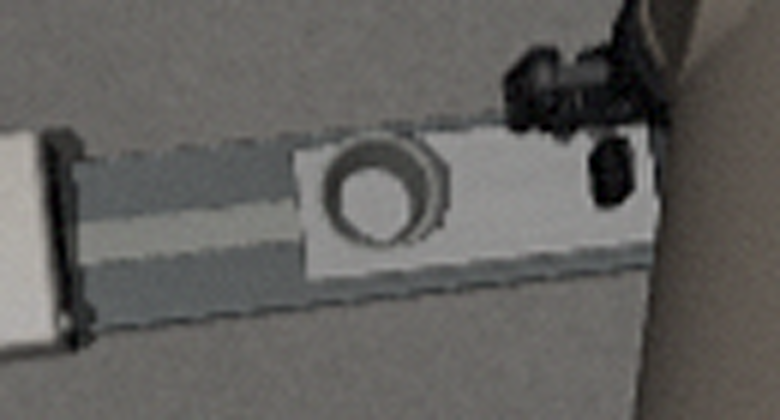

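View pics/hC_s.png

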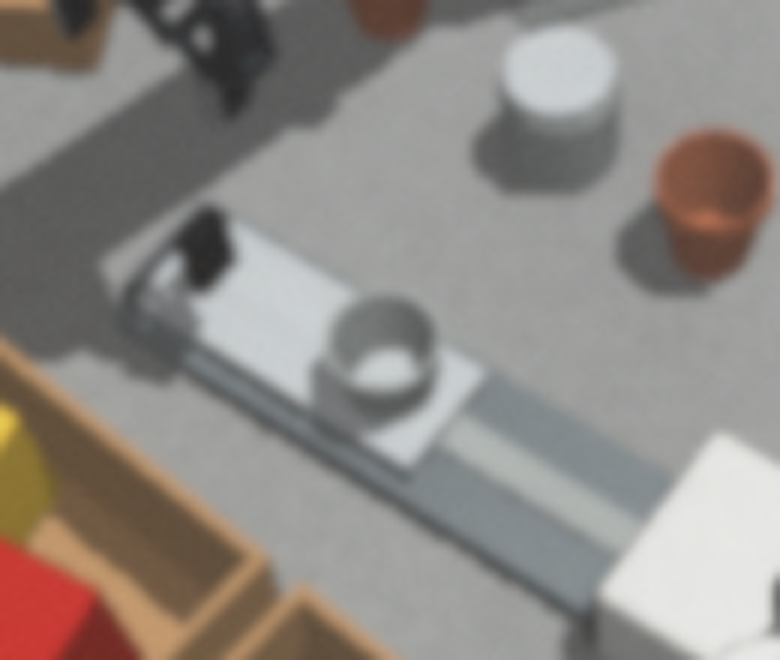

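```bash
python3 - <<'E'
from h import *
t=snap("top"); c=snap("scene")
print(cast(t,(277.9,161.3),.079),cast(c,(223.2,206.1),.079))
th=np.linspace(0,6.28,80)
for O in((.635,-.068),):
  for s,n,(u0,v0,w,h) in((t,'t',(240,135,80,60)),(c,'s',(190,175,80,70))):
    k=8; im=cv2.resize(s["pixels"][v0:v0+h,u0:u0+w,::-1],None,fx=k,fy=k,interpolation=cv2.INTER_CUBIC)
    for r in(.0265,.03):
      q=(proj(s,np.c_[O[0]+r*np.cos(th),O[1]+r*np.sin(th),0*th+.079])-[u0,v0]+.5)*k
      cv2.polylines(im,[q.astype(np.int32)],True,(0,255,0) if r>.028 else (0,0,255),1)
    cv2.imwrite(f"pics/hold_{n}.png",im)
E
```

```text
[[ 0.63668511 -0.06883762  0.079     ]] [[ 0.63561652 -0.06841159  0.079     ]]
```

View pics/hold_t.png

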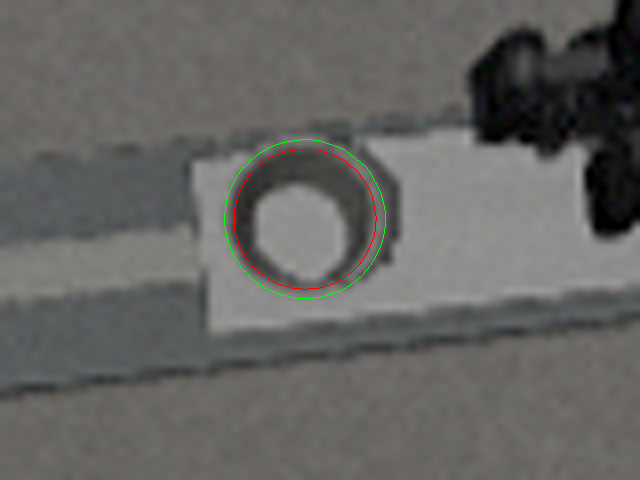

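View pics/hold_s.png

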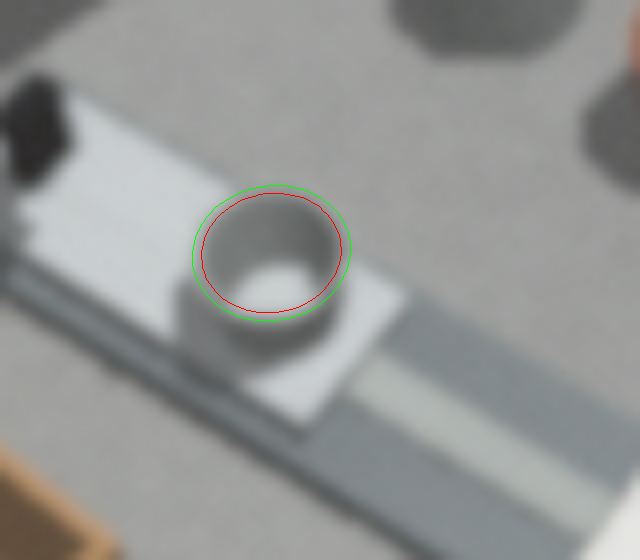

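```bash
python3 -c "
from h import *
o,R=state();print(o['joint_pos'].round(0))
go(.4317,-.2558,.13)"
```

```text
[ 21.  34. -10.  67.   6.  80. -74.]
t 6.8 pos [ 0.6456 -0.188   0.1977] yaw -84.7 gap 0.0855 shift cm [ 6.86  4.81 21.89]
```

carry_out([
  [1,[0,0.9,4.4],0],
  [1,[0,0.9,4.4],0],
  [1,[0,1,4.4],0],
  [1,[0,1,4.4],0],
  [1,[0,1,4.3],0],
  [1,[3,0,0],0],
  [1,[3,0,0],0],
  [1,[0,0,0],0],
  [1,[0,0,0],0],
])

```text
clock: 7.7
ee_pos: [0.4326, -0.2555, 0.1396]
tool_rot: [-38.5, 89.9, 146.8]
contact_force: [0.6, 0.3, -0.2]
finger_gap: 0.0857
```

```bash
python3 -c "
from h import *
c=snap('scene');crop(c,160,90,130,110,6,'p1_s')
go(.4317,-.2558,.047)"
```

```text
t 7.8 pos [ 0.4338 -0.256   0.1408] yaw -84.7 gap 0.0852 shift cm [ 9.38 -0.04  0.21]
```

View pics/p1_s.png

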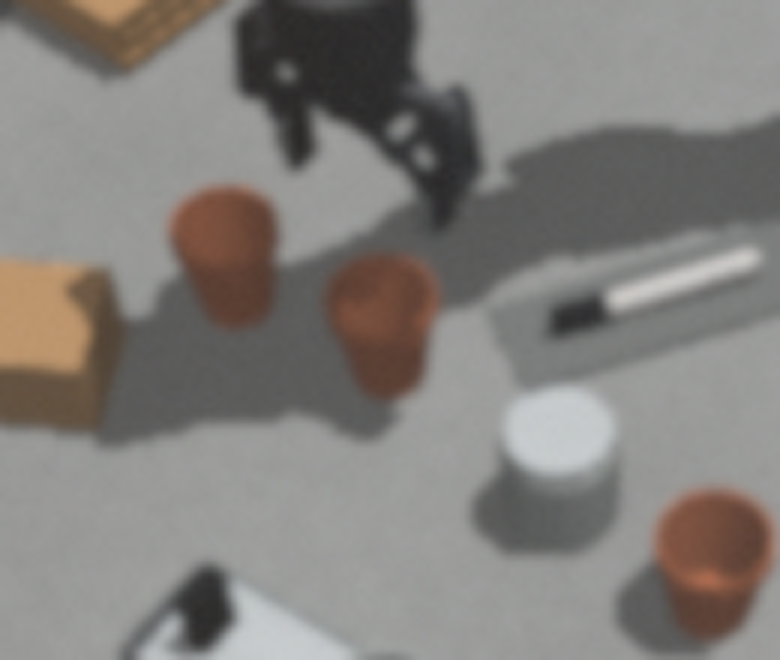

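carry_out([
  [1,[3,0,0.2],0],
  [1,[3,0,0],0],
  [1,[2,0,0],0],
  [1,[1.4,0,0],0],
  [1,[0,0,0],0],
  [-1,[0,0,0],0],
  [-1,[0,0,0],0],
  [-1,[0,0,0],0],
  [-1,[0,0,0],0],
], grip_force=20)

```text
clock: 8.65
ee_pos: [0.4329, -0.257, 0.0481]
tool_rot: [145.8, 89.8, -28.9]
contact_force: [0.2, -0.3, 6.8]
finger_gap: 0.0667
```

carry_out([
  [-1,[-1,0,0],0],
  [-1,[-4,0,0],0],
  [-1,[-5,0,0],0],
  [-1,[-3,0,0],0],
  [-1,[0,0,0],0],
  [-1,[0,0,0],0],
])

```text
clock: 9.25
ee_pos: [0.4311, -0.2562, 0.1771]
tool_rot: [135.1, 89.9, -39.6]
contact_force: [-0.6, 0.1, 0.1]
finger_gap: 0.0669
```

```bash
python3 -c "
from h import *
c=snap('scene');crop(c,160,90,130,110,6,'p2_s');t=snap('top');crop(t,300,170,100,80,7,'p2_t')
go(.636,-.0675,.17)"
```

```text
t 9.3 pos [ 0.4298 -0.2556  0.1749] yaw -84.7 gap 0.067 shift cm [  0.46 -16.84 -22.25]
```

View pics/p2_s.png

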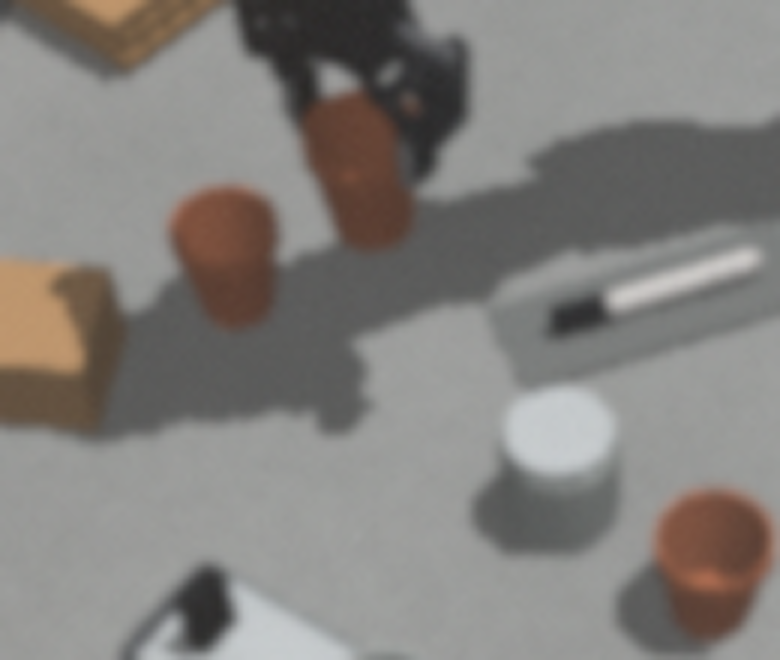

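View pics/p2_t.png

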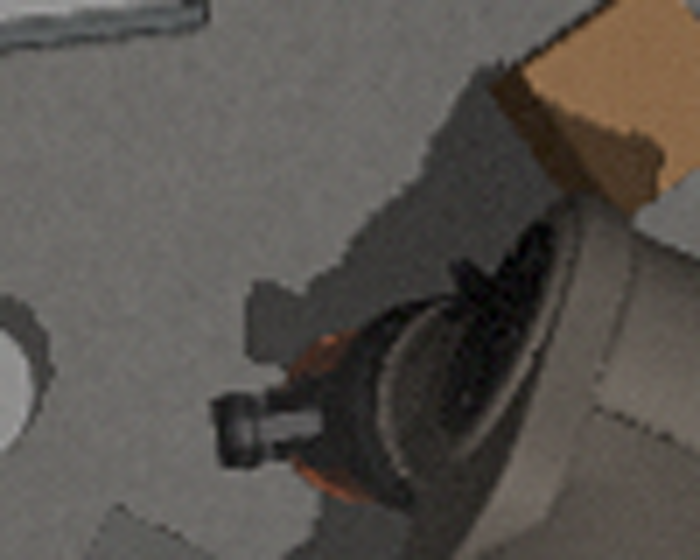

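carry_out([
  [-1,[0,-2.1,-2.8],0],
  [-1,[0,-2.8,-3.7],0],
  [-1,[0,-2.8,-3.7],0],
  [-1,[0,-2.8,-3.7],0],
  [-1,[0,-2.8,-3.7],0],
  [-1,[0,-2.1,-2.8],0],
  [-1,[0,-1.4,-1.9],0],
  [-1,[0,0,0],0],
  [-1,[0,0,0],0],
  [-1,[0,0,0],0],
])

```text
clock: 10.35
ee_pos: [0.6364, -0.0703, 0.175]
tool_rot: [17.6, 89.8, -157.3]
contact_force: [-0.3, -0.8, -0.8]
finger_gap: 0.0666
```

```bash
python3 -c "
from h import *
c=snap('scene');crop(c,170,130,130,110,6,'p3_s');t=snap('top');crop(t,230,120,100,80,7,'p3_t')
go(.636,-.0675,.10)"
```

```text
t 10.4 pos [ 0.6368 -0.0704  0.1759] yaw -84.9 gap 0.0667 shift cm [ 7.59 -0.3   0.04]
```

View pics/p3_s.png

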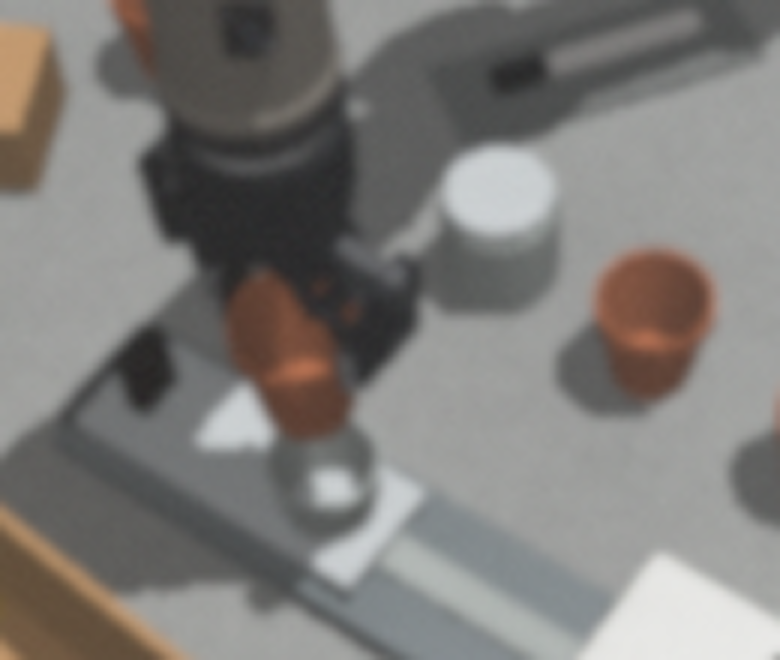

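View pics/p3_t.png

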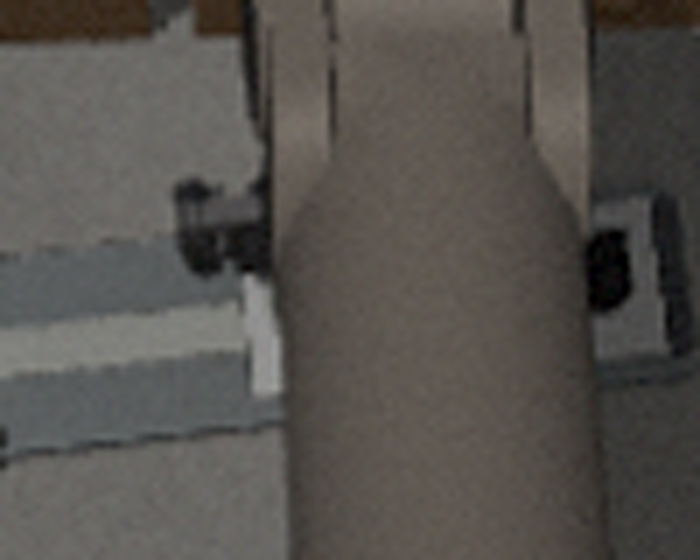

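```bash
cat > ov.py <<'E'
from h import *
import sys
# overlay pot hypothesised: x y zfoot tag u0 v0
x,y,z=map(float,sys.argv[1:4]); tag=sys.argv[4]
c=snap('scene'); u0,v0,k=map(int,sys.argv[5:8]) if len(sys.argv)>5 else (190,140,8)
im=cv2.resize(c["pixels"][v0:v0+75,u0:u0+95,::-1],None,fx=k,fy=k,interpolation=cv2.INTER_CUBIC)
th=np.linspace(0,6.28,80)
for r,h in((.0225,0),(.033,.056),(.033,.07)):
    q=(proj(c,np.c_[x+r*np.cos(th),y+r*np.sin(th),0*th+z+h])-[u0,v0]+.5)*k
    cv2.polylines(im,[q.astype(np.int32)],True,(0,255,0),1)
cv2.imwrite(f"pics/{tag}.png",im)
E
python3 ov.py .6368 -.0704 .129 ov1
```

```text
(no output)
```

View pics/ov1.png

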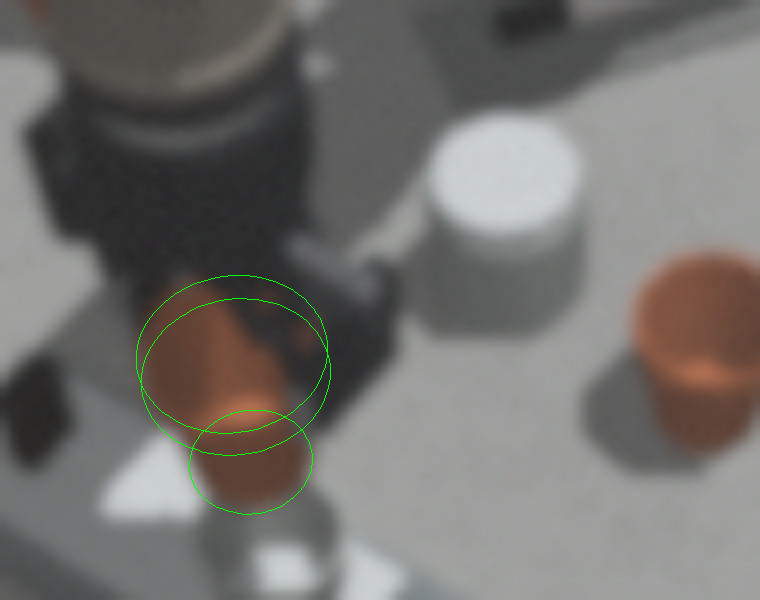

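carry_out([
  [-1,[1.5,-0.3,-0.1],0],
  [-1,[2,0,0],0],
  [-1,[1.2,0,0],0],
  [-1,[0,0,0],0],
  [-1,[0,0,0],0],
])

```text
clock: 11.0
ee_pos: [0.6386, -0.0659, 0.1297]
tool_rot: [131.1, 90.0, -43.7]
contact_force: [-0.3, -0.2, 0.6]
finger_gap: 0.0667
```

```bash
python3 -c "
from h import *
go(.638,-.0675,.10)"; python3 ov.py .6368 -.0675 .08 ov2
```

```text
t 11.0 pos [ 0.6386 -0.0659  0.1297] yaw -84.8 gap 0.0667 shift cm [2.97 0.15 0.08]
```

View pics/ov2.png

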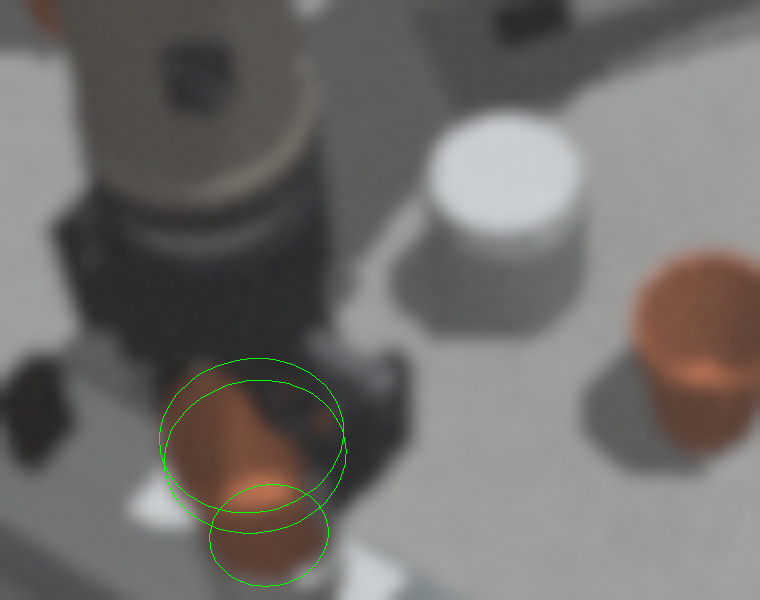

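carry_out([
  [-1,[0.8,0.1,0],0],
  [-1,[0.7,0,0],0],
  [-1,[0,0,0],0],
  [-1,[0,0,0],0],
])

```text
clock: 11.45
ee_pos: [0.6384, -0.0664, 0.1139]
tool_rot: [-10.6, 90.0, 174.6]
contact_force: [0.0, -0.2, 0.3]
finger_gap: 0.0668
```

carry_out([
  [-1,[0.5,0,0],0],
  [-1,[0.4,0,0],0],
  [-1,[0,0,0],0],
  [-1,[0,0,0],0],
])

```text
clock: 11.85
ee_pos: [0.6385, -0.0665, 0.105]
tool_rot: [-1.2, 90.0, -175.9]
contact_force: [-0.9, -0.0, -0.9]
finger_gap: 0.0666
```

carry_out([
  [-1,[0.2,0,0],0],
  [-1,[0,0,0],0],
  [-1,[0,0,0],0],
])

```text
clock: 12.15
ee_pos: [0.6386, -0.0665, 0.1032]
tool_rot: [33.2, 90.0, -141.6]
contact_force: [-0.2, -1.9, -1.0]
finger_gap: 0.0668
```

carry_out([
  [-1,[0.1,0,0],0],
  [-1,[0,0,0],0],
  [-1,[0,0,0],0],
])

```text
clock: 12.45
ee_pos: [0.6386, -0.0666, 0.1023]
tool_rot: [50.9, 90.0, -123.9]
contact_force: [-1.0, -0.4, -0.4]
finger_gap: 0.0668
```

carry_out([
  [0.7,[0,0,0],0],
  [0.8,[0,0,0],0],
  [1,[0,0,0],0],
  [1,[0,0,0],0],
  [1,[-1,0,0],0],
  [1,[-3,0,0],0],
  [1,[-4,0,0],0],
  [1,[-3,0,0],0],
  [1,[0,0,0],0],
  [1,[0,0,0],0],
])

```text
clock: 13.45
ee_pos: [0.6393, -0.0663, 0.214]
tool_rot: [169.7, 89.8, -5.1]
contact_force: [0.5, 0.6, -0.3]
finger_gap: 0.0851
```

```bash
python3 ov.py .6365 -.0675 .052 ov3; python3 -c "
from h import *
go(.45,-.367,.16)
for n in('top','scene'):
  for p in pots(snap(n)): print(n,*p)"
```

```text
t 13.5 pos [ 0.6384 -0.0664  0.2123] yaw -84.7 gap 0.0853 shift cm [ 5.24 28.21 21.51]
top [0.5702 0.3697] 0.0404 [136. 188.] 621.5
top [0.4509 0.3671] 0.0316 [135. 227.] 369.0
top [0.4458 0.2592] 0.0317 [170. 228.] 365.5
top [0.4418 0.1179] 0.0315 [217. 228.] 366.0
top [ 0.4456 -0.0022] 0.0324 [257. 226.] 370.5
top [ 0.4498 -0.3661] 0.0326 [378. 221.] 371.0
top [ 0.5657 -0.4117] 0.0406 [389. 184.] 689.0
scene [0.4523 0.3662] 0.0302 [377. 249.] 409.5
scene [0.4467 0.2588] 0.0298 [347. 227.] 366.5
scene [0.4415 0.1171] 0.0283 [309. 201.] 318.5
scene [ 0.4442 -0.003 ] 0.0279 [278. 182.] 297.0
scene [ 0.6139 -0.0943] 0.0294 [222. 201.] 323.0
scene [ 0.5727 -0.3983] 0.0395 [165. 143.] 274.0
```

View pics/ov3.png

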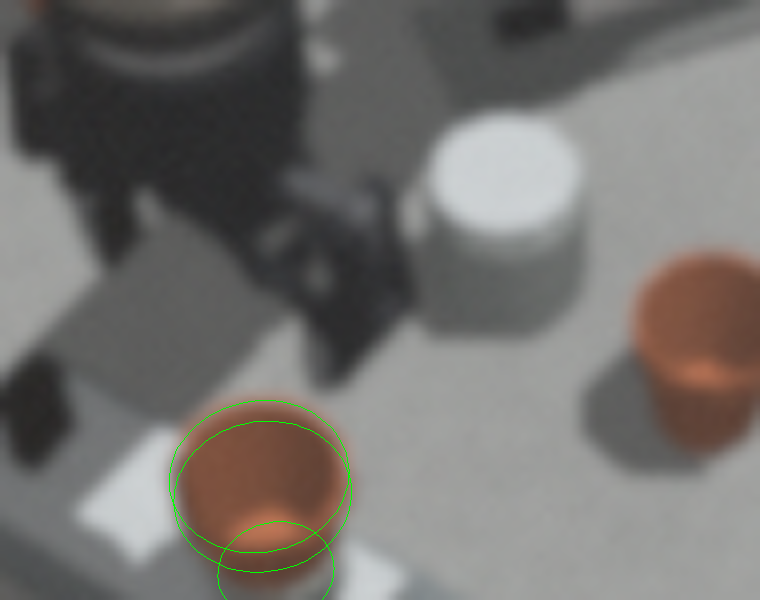

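carry_out([
  [1,[0,3.5,2.7],0],
  [1,[0,3.5,2.7],0],
  [1,[0,3.5,2.7],0],
  [1,[0,3.5,2.7],0],
  [1,[0,3.5,2.7],0],
  [1,[0,3.5,2.7],0],
  [1,[2,3.6,2.7],0],
  [1,[3.2,3.6,2.6],0],
  [1,[0,0,0],0],
  [1,[0,0,0],0],
])

```text
clock: 14.6
ee_pos: [0.45, -0.3639, 0.1607]
tool_rot: [-43.1, 89.7, 141.9]
contact_force: [0.5, 1.1, -0.6]
finger_gap: 0.0853
```

```bash
python3 -c "
from h import *
c=snap('scene');crop(c,150,80,100,75,7,'q1_s')
go(.450,-.367,.047)"
```

```text
t 14.7 pos [ 0.4522 -0.3625  0.162 ] yaw -84.8 gap 0.0854 shift cm [11.5   0.45  0.25]
```

View pics/q1_s.png

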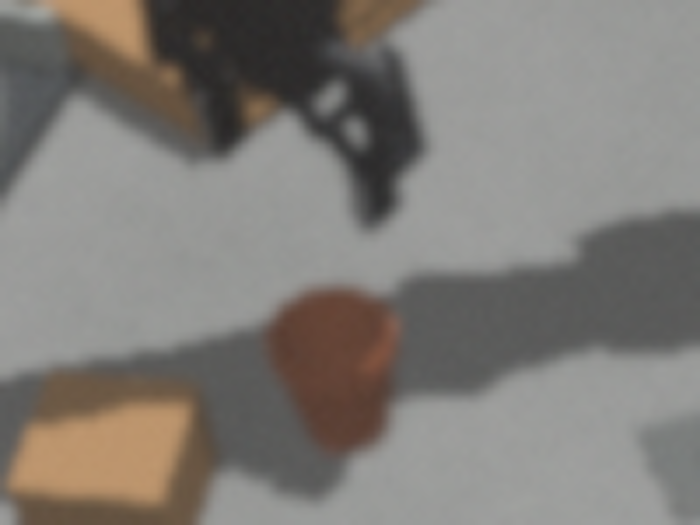

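carry_out([
  [1,[3,0.3,0.1],0],
  [1,[3,0,0],0],
  [1,[0,0,0],0],
  [1,[0,0,0],0],
  [1,[0,0,0],0],
])

```text
clock: 15.15
ee_pos: [0.4537, -0.3666, 0.1052]
tool_rot: [145.3, 89.8, -29.3]
contact_force: [0.2, 0.0, 1.3]
finger_gap: 0.0853
```

```bash
python3 -c "
from h import *
go(.450,-.367,.047)"
```

```text
t 15.2 pos [ 0.4537 -0.3666  0.1052] yaw -84.6 gap 0.0853 shift cm [ 5.82 -0.01  0.4 ]
```

carry_out([
  [1,[2,0,0.3],0],
  [1,[2,0,0],0],
  [1,[1.8,0,0],0],
  [1,[0,0,0],0],
  [1,[0,0,0],0],
  [-1,[0,0,0],0],
  [-1,[0,0,0],0],
  [-1,[0,0,0],0],
  [-1,[0,0,0],0],
])

```text
clock: 16.05
ee_pos: [0.45, -0.368, 0.0472]
tool_rot: [136.6, 89.8, -38.2]
contact_force: [-0.4, -0.1, 6.1]
finger_gap: 0.0664
```

carry_out([
  [-1,[-1,0,0],0],
  [-1,[-4,0,0],0],
  [-1,[-5,0,0],0],
  [-1,[-4,0,0],0],
  [-1,[0,0,0],0],
  [-1,[0,0,0],0],
  [-1,[0,0,0],0],
])

```text
clock: 16.75
ee_pos: [0.4475, -0.3661, 0.1836]
tool_rot: [-41.9, 89.8, 143.4]
contact_force: [0.0, 0.2, -1.7]
finger_gap: 0.0659
```

```bash
python3 -c "
from h import *
c=snap('scene');crop(c,150,80,100,75,7,'q2_s')
go(.637,-.067,.19)"
```

```text
t 16.8 pos [ 0.4473 -0.366   0.1831] yaw -84.7 gap 0.0661 shift cm [ -0.68 -28.05 -21.62]
```

View pics/q2_s.png

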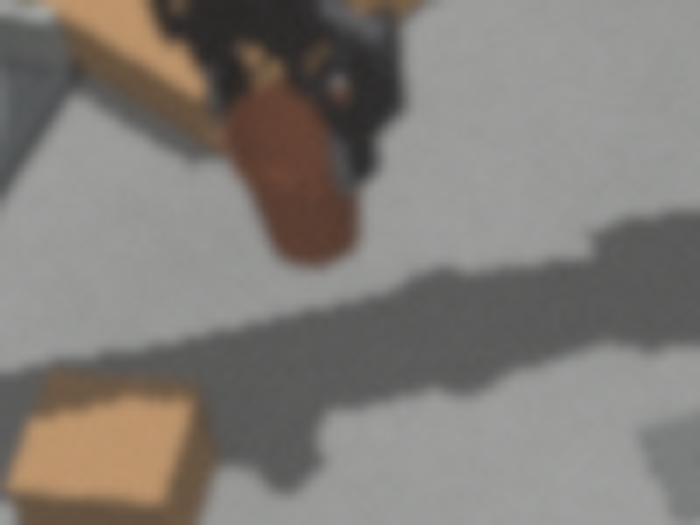

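carry_out([
  [-1,[-1,-2.1,-1.6],0],
  [-1,[-1,-3.5,-2.7],0],
  [-1,[0,-3.5,-2.7],0],
  [-1,[0,-3.5,-2.7],0],
  [-1,[0,-3.5,-2.7],0],
  [-1,[0,-3.5,-2.7],0],
  [-1,[0,-3.5,-2.7],0],
  [-1,[0,-2.8,-2.1],0],
  [-1,[0,-2.1,-1.6],0],
  [-1,[0,0,0],0],
])

```text
clock: 17.8
ee_pos: [0.6376, -0.061, 0.2024]
tool_rot: [-66.3, 89.6, 119.5]
contact_force: [-0.2, -0.1, -1.7]
finger_gap: 0.0665
```

carry_out([
  [-1,[0,0,0],0],
  [-1,[0,0,0],0],
])

```text
clock: 18.0
ee_pos: [0.636, -0.0706, 0.2038]
tool_rot: [25.1, 89.8, -149.8]
contact_force: [0.1, 0.3, -1.2]
finger_gap: 0.0662
```

```bash
python3 -c "
from h import *
go(.6375,-.067,.118)"; python3 ov.py .6365 -.0675 .052 ov4 190 130
```

```text
t 18.0 pos [ 0.636  -0.0706  0.2038] yaw -84.9 gap 0.0662 shift cm [ 8.58 -0.36 -0.2 ]Traceback (most recent call last):
  File "ov.py", line 5, in <module>
    c=snap('scene'); u0,v0,k=map(int,sys.argv[5:8]) if len(sys.argv)>5 else (190,140,8)
                     ^^^^^^^
ValueError: not enough values to unpack (expected 3, got 2)
```

carry_out([
  [-1,[0,-0.3,-0.1],0],
  [-1,[2,0,0],0],
  [-1,[2,0,0],0],
  [-1,[0,0,0],0],
  [-1,[0,0,0],0],
  [-1,[0,0,0],0],
])

```text
clock: 18.65
ee_pos: [0.6387, -0.0657, 0.1666]
tool_rot: [170.4, 89.9, -4.4]
contact_force: [0.1, -0.6, -0.5]
finger_gap: 0.0661
```

```bash
python3 -c "
from h import *
go(.637,-.067,.118)"; python3 ov.py .6365 -.0675 .052 ov4 190 130 8
```

```text
t 18.6 pos [ 0.6387 -0.0657  0.1666] yaw -84.8 gap 0.0661 shift cm [4.86 0.11 0.19]
```

View pics/ov4.png

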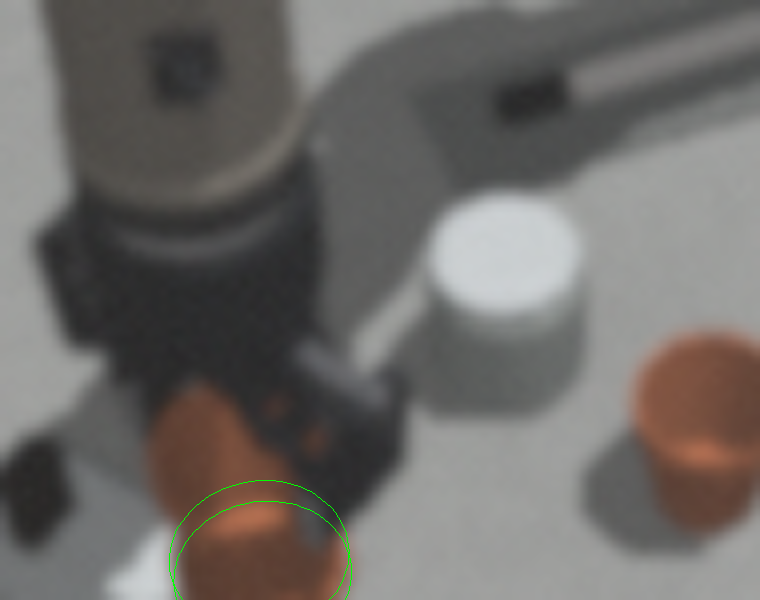

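carry_out([
  [-1,[1,0.1,0.1],0],
  [-1,[1,0,0],0],
  [-1,[1,0,0],0],
  [-1,[0.5,0,0],0],
  [-1,[0,0,0],0],
  [-1,[0,0,0],0],
])

```text
clock: 19.3
ee_pos: [0.6369, -0.0664, 0.1299]
tool_rot: [-26.2, 90.0, 159.1]
contact_force: [-0.3, -0.6, -0.6]
finger_gap: 0.0664
```

carry_out([
  [-1,[0.5,0,0],0],
  [-1,[0.3,0,0],0],
  [-1,[0,0,0],0],
  [-1,[0,0,0],0],
])

```text
clock: 19.7
ee_pos: [0.6369, -0.0666, 0.122]
tool_rot: [36.5, 90.0, -138.2]
contact_force: [0.1, 0.1, -1.0]
finger_gap: 0.0663
```

carry_out([
  [-1,[0.2,0,0],0],
  [-1,[0,0,0],0],
  [-1,[0,0,0],0],
])

```text
clock: 20.0
ee_pos: [0.6369, -0.0668, 0.12]
tool_rot: [83.9, 90.0, -90.8]
contact_force: [-0.1, 0.1, -0.5]
finger_gap: 0.0661
```

Release and lift (stack now 2), then over to look.

carry_out([
  [0.7,[0.05,0,0],0],
  [0.8,[0,0,0],0],
  [1,[0,0,0],0],
  [1,[0,0,0],0],
  [1,[-1,0,0],0],
  [1,[-3,0,0],0],
  [1,[-4,0,0],0],
  [1,[-2,0,0],0],
  [1,[0,0,0],0],
  [1,[0,0,0],0],
])

```text
clock: 21.0
ee_pos: [0.6371, -0.0664, 0.2202]
tool_rot: [166.3, 89.9, -8.4]
contact_force: [0.5, -0.0, 0.4]
finger_gap: 0.0852
```

```bash
python3 ov.py .6365 -.0675 .070 ov5 190 130 8; python3 -c "
from h import *
go(.445,-.0025,.17)
for n in('top','scene'):
  for p in pots(snap(n)): print(n,*p)"
```

```text
t 21.1 pos [ 0.6363 -0.0664  0.2189] yaw -84.7 gap 0.0853 shift cm [ 4.92 -8.12 18.46]
top [0.5706 0.3702] 0.0402 [135. 188.] 626.0
top [0.4509 0.3671] 0.0316 [135. 227.] 369.0
top [0.4457 0.2589] 0.0318 [170. 228.] 364.5
top [0.5139 0.132 ] 0.0321 [212. 204.] 367.0
top [ 0.4453 -0.0023] 0.0325 [257. 226.] 370.5
top [ 0.5657 -0.4116] 0.0407 [389. 184.] 686.0
scene [0.4523 0.3662] 0.0302 [377. 249.] 409.5
scene [0.4468 0.2587] 0.0299 [347. 227.] 367.0
scene [0.5143 0.132 ] 0.0291 [300. 219.] 319.5
scene [ 0.4444 -0.0027] 0.0282 [278. 182.] 297.0
scene [ 0.605 -0.106] 0.0304 [222. 199.] 403.5
scene [ 0.5706 -0.4011] 0.0385 [165. 143.] 273.5
```

View pics/ov5.png

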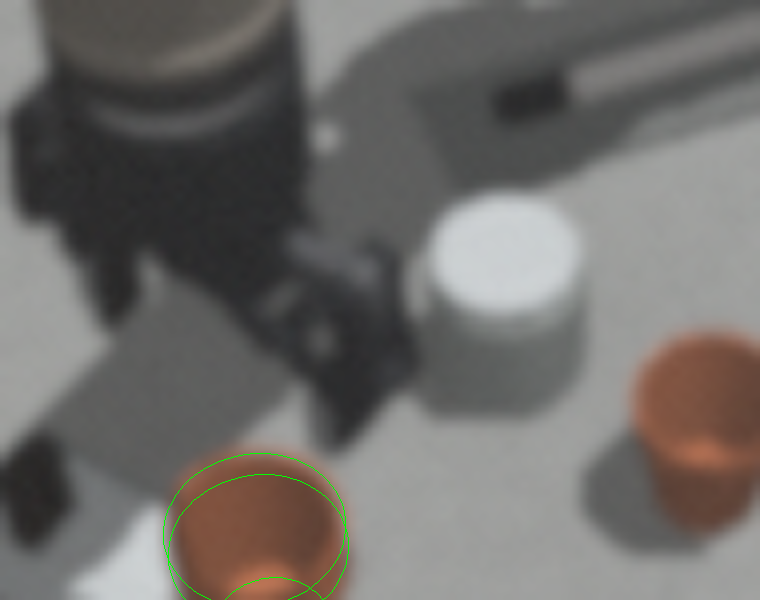

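carry_out([
  [1,[0,-1.8,4.1],0],
  [1,[0,-1.8,4.1],0],
  [1,[1,-1.8,4.1],0],
  [1,[2,-1.5,3.4],0],
  [1,[3,-1.2,2.8],0],
  [1,[3,0,0],0],
  [1,[2,0,0],0],
  [1,[0,0,0],0],
  [1,[0,0,0],0],
  [1,[0,0,0],0],
])

```text
clock: 22.15
ee_pos: [0.4464, -0.0027, 0.1105]
tool_rot: [178.6, 89.9, 3.9]
contact_force: [0.4, 0.6, -0.1]
finger_gap: 0.0855
```

```bash
python3 -c "
from h import *
go(.445,-.0025,.047)"
```

```text
t 22.1 pos [ 0.4464 -0.0027  0.1105] yaw -84.8 gap 0.0855 shift cm [ 6.35 -0.03  0.15]
```

carry_out([
  [1,[2,0,0.1],0],
  [1,[2,0,0],0],
  [1,[2.3,0,0],0],
  [1,[0,0,0],0],
  [1,[0,0,0],0],
  [-1,[0,0,0],0],
  [-1,[0,0,0],0],
  [-1,[0,0,0],0],
  [-1,[0,0,0],0],
])

```text
clock: 23.05
ee_pos: [0.4461, -0.0026, 0.0483]
tool_rot: [173.6, 89.8, -1.1]
contact_force: [-0.9, -0.0, 6.7]
finger_gap: 0.0669
```

carry_out([
  [-1,[-1,0,0],0],
  [-1,[-4,0,0],0],
  [-1,[-5,0,0],0],
  [-1,[-5,0,0],0],
  [-1,[-3,0,0],0],
  [-1,[0,0,0],0],
  [-1,[0,0,0],0],
])

```text
clock: 23.75
ee_pos: [0.4442, -0.0029, 0.2273]
tool_rot: [158.7, 89.9, -16.0]
contact_force: [-0.8, 0.0, -1.1]
finger_gap: 0.0666
```

```bash
python3 -c "
from h import *
c=snap('scene');crop(c,220,120,100,75,7,'r2_s')
go(.637,-.067,.215)"
```

```text
t 23.8 pos [ 0.4434 -0.0029  0.226 ] yaw -84.8 gap 0.0667 shift cm [  1.07   8.15 -18.7 ]
```

View pics/r2_s.png

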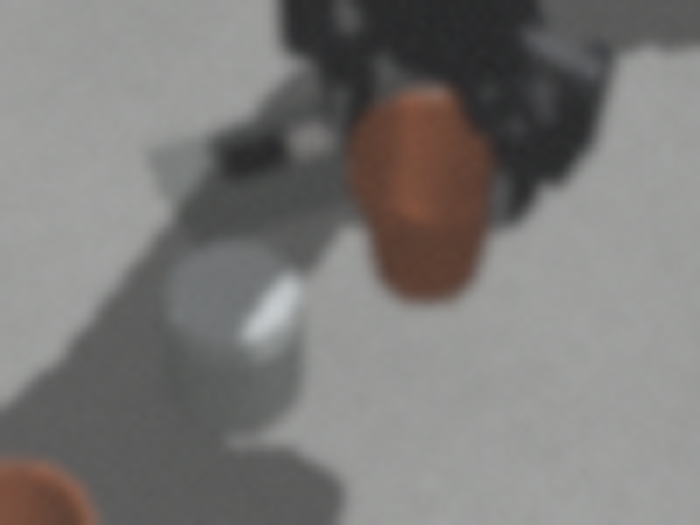

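carry_out([
  [-1,[0,1,-2.4],0],
  [-1,[0,1.7,-3.8],0],
  [-1,[0,1.7,-3.8],0],
  [-1,[0,1.7,-3.8],0],
  [-1,[0,1.2,-2.8],0],
  [-1,[0,0.8,-2],0],
  [-1,[1,0,0],0],
  [-1,[2,0,0],0],
  [-1,[0,0,0],0],
  [-1,[0,0,0],0],
])

```text
clock: 24.8
ee_pos: [0.6352, -0.066, 0.1949]
tool_rot: [-10.3, 89.8, 175.0]
contact_force: [-0.7, 0.1, -0.9]
finger_gap: 0.0667
```

carry_out([
  [-1,[0,0,0],0],
])

```text
clock: 24.9
ee_pos: [0.6367, -0.0662, 0.1971]
tool_rot: [173.0, 90.0, -1.7]
contact_force: [-0.5, -0.3, -0.7]
finger_gap: 0.0667
```

```bash
python3 -c "
from h import *
go(.638,-.067,.139)"; python3 ov.py .6365 -.0675 .07 ov6 190 120 8
```

```text
t 24.9 pos [ 0.6367 -0.0662  0.1971] yaw -84.7 gap 0.0667 shift cm [ 5.81  0.09 -0.12]
```

View pics/ov6.png

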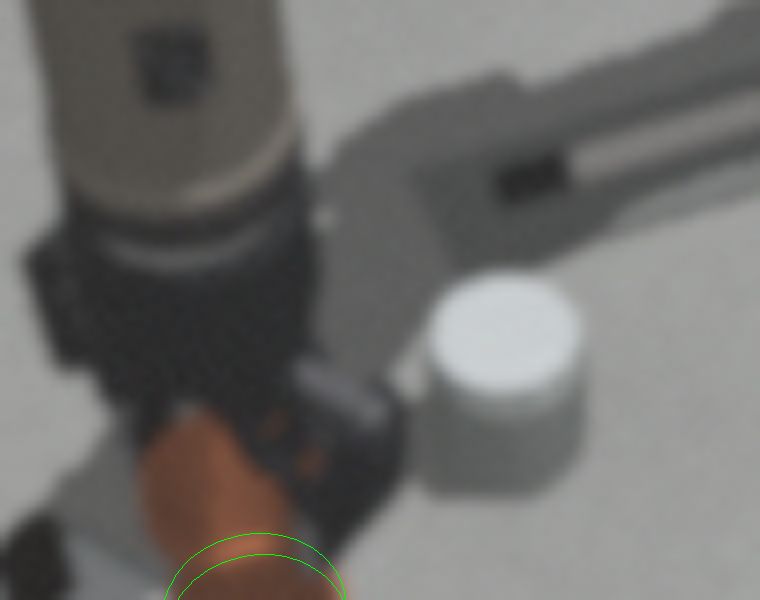

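carry_out([
  [-1,[1.5,0.1,-0.1],0],
  [-1,[1.5,0,0],0],
  [-1,[1,0,0],0],
  [-1,[0.7,0,0],0],
  [-1,[0,0,0],0],
  [-1,[0,0,0],0],
])

```text
clock: 25.55
ee_pos: [0.6384, -0.0674, 0.1502]
tool_rot: [170.8, 89.9, -3.9]
contact_force: [0.7, 0.2, -0.7]
finger_gap: 0.0665
```

carry_out([
  [-1,[0.5,0,0],0],
  [-1,[0.3,0,0],0],
  [-1,[0,0,0],0],
  [-1,[0,0,0],0],
])

```text
clock: 25.95
ee_pos: [0.638, -0.0675, 0.1415]
tool_rot: [37.4, 90.0, -137.4]
contact_force: [-0.1, 0.4, -0.5]
finger_gap: 0.0668
```

carry_out([
  [-1,[0.25,0,0],0],
  [-1,[0,0,0],0],
  [-1,[0,0,0],0],
])

```text
clock: 26.25
ee_pos: [0.6381, -0.0678, 0.1391]
tool_rot: [98.4, 90.0, -76.3]
contact_force: [-0.4, -0.7, -0.7]
finger_gap: 0.0668
```

carry_out([
  [0.7,[0,0,0],0],
  [0.8,[0,0,0],0],
  [1,[0,0,0],0],
  [1,[0,0,0],0],
  [1,[-1,0,0],0],
  [1,[-3,0,0],0],
  [1,[-4,0,0],0],
  [1,[-2,0,0],0],
  [1,[0,0,0],0],
  [1,[0,0,0],0],
])

```text
clock: 27.25
ee_pos: [0.6381, -0.0673, 0.2397]
tool_rot: [168.8, 89.9, -6.0]
contact_force: [-0.5, -0.1, -0.7]
finger_gap: 0.0854
```

```bash
python3 ov.py .6365 -.0675 .088 ov7 180 120 8; python3 -c "
from h import *
go(.514,.132,.15)
for n in('top','scene'):
  for p in pots(snap(n)): print(n,*p)"
```

```text
t 27.3 pos [ 0.6374 -0.0673  0.2383] yaw -84.7 gap 0.0855 shift cm [  8.85 -20.98  10.45]
top [0.5703 0.3699] 0.0401 [135. 188.] 624.5
top [0.4509 0.3671] 0.0316 [135. 227.] 368.5
top [0.4458 0.2592] 0.0317 [170. 228.] 365.5
top [0.5141 0.1322] 0.0321 [212. 204.] 368.0
top [ 0.5658 -0.4122] 0.0406 [389. 184.] 689.5
scene [0.4526 0.3662] 0.0303 [377. 249.] 409.5
scene [0.4468 0.2587] 0.0301 [346. 227.] 370.5
scene [0.5141 0.132 ] 0.0287 [300. 219.] 316.0
scene [ 0.596  -0.1196] 0.0307 [221. 197.] 484.0
scene [ 0.5719 -0.3984] 0.0393 [165. 143.] 275.0
```

View pics/ov7.png

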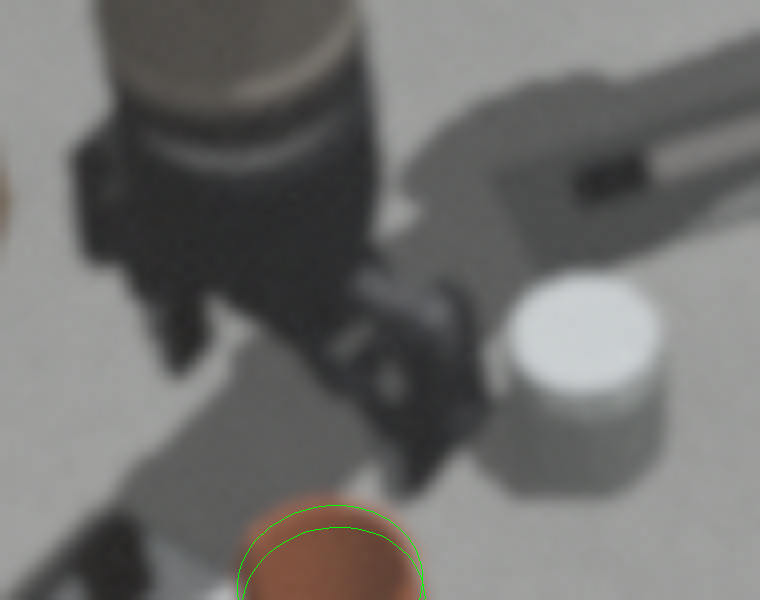

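carry_out([
  [1,[0,-4,2],0],
  [1,[0,-4,2],0],
  [1,[0,-4,2],0],
  [1,[0,-4,2],0],
  [1,[2,-3,1.5],0],
  [1,[3,-2,0.9],0],
  [1,[3,0,0],0],
  [1,[3,0,0],0],
  [1,[0,0,0],0],
  [1,[0,0,0],0],
])

```text
clock: 28.4
ee_pos: [0.5146, 0.1319, 0.1285]
tool_rot: [5.2, 89.9, -169.5]
contact_force: [0.2, -0.7, 0.7]
finger_gap: 0.0857
```

carry_out([
  [1,[0,0,0],0],
])

```text
clock: 28.5
ee_pos: [0.5164, 0.1325, 0.1305]
tool_rot: [-167.8, 89.8, 17.5]
contact_force: [-0.1, 0.4, 0.8]
finger_gap: 0.0855
```

```bash
python3 -c "
from h import *
go(.514,.132,.047)
c=snap('scene');crop(c,250,150,100,75,7,'s1_s')"
```

```text
t 28.5 pos [0.5164 0.1325 0.1305] yaw -84.8 gap 0.0855 shift cm [8.35 0.03 0.27]
```

View pics/s1_s.png

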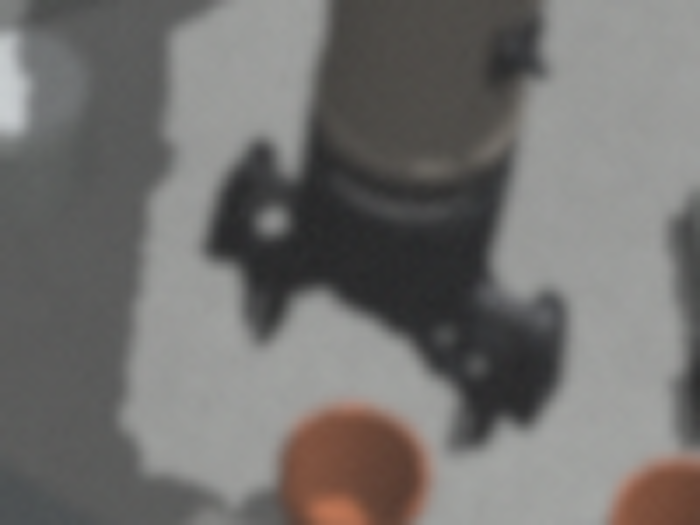

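carry_out([
  [1,[3,0,0.2],0],
  [1,[2.5,0,0],0],
  [1,[1.5,0,0],0],
  [1,[1.3,0,0],0],
  [1,[0,0,0],0],
  [1,[0,0,0],0],
  [-1,[0,0,0],0],
  [-1,[0,0,0],0],
  [-1,[0,0,0],0],
  [-1,[0,0,0],0],
])

```text
clock: 29.55
ee_pos: [0.5145, 0.1326, 0.0476]
tool_rot: [-171.0, 89.8, 14.3]
contact_force: [-0.8, 0.3, 5.8]
finger_gap: 0.0668
```

carry_out([
  [-1,[-1,0,0],0],
  [-1,[-4,0,0],0],
  [-1,[-5,0,0],0],
  [-1,[-5,0,0],0],
  [-1,[-4,0,0],0],
  [-1,[0,0,0],0],
  [-1,[0,0,0],0],
  [-1,[0,0,0],0],
])

```text
clock: 30.35
ee_pos: [0.5121, 0.1315, 0.2346]
tool_rot: [12.7, 89.8, -162.0]
contact_force: [0.4, -0.5, -0.7]
finger_gap: 0.0671
```

```bash
python3 -c "
from h import *
c=snap('scene');crop(c,250,120,100,75,7,'s2_s')
go(.638,-.067,.235)"
```

```text
t 30.4 pos [0.5119 0.1315 0.2342] yaw -84.7 gap 0.0671 shift cm [ -0.1   20.92 -10.74]
```

View pics/s2_s.png

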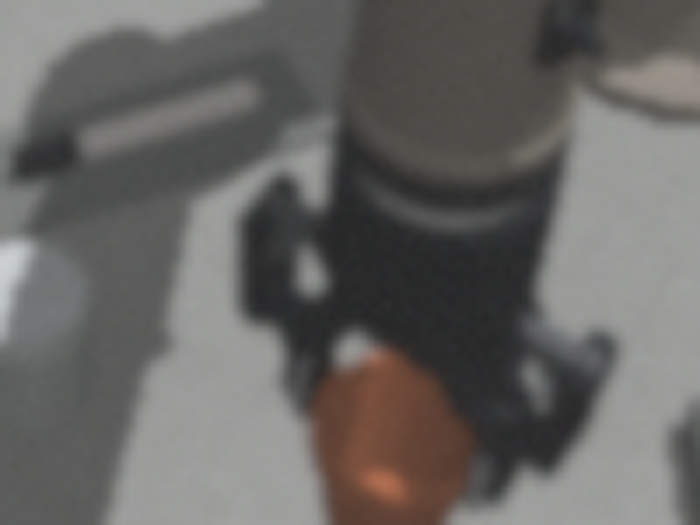

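carry_out([
  [-1,[0,2.5,-1.3],0],
  [-1,[0,3.9,-2],0],
  [-1,[0,4,-2],0],
  [-1,[0,4,-2],0],
  [-1,[0,3,-1.6],0],
  [-1,[0,2.2,-1.1],0],
  [-1,[0,1.3,-0.7],0],
  [-1,[0,0,0],0],
  [-1,[0,0,0],0],
  [-1,[0,0,0],0],
])

```text
clock: 31.4
ee_pos: [0.6381, -0.0642, 0.2354]
tool_rot: [-43.7, 89.9, 141.7]
contact_force: [-0.3, 0.8, -1.1]
finger_gap: 0.0666
```

carry_out([
  [-1,[1.5,0,0],0],
  [-1,[0,0,0],0],
  [-1,[0,0,0],0],
])

```text
clock: 31.7
ee_pos: [0.6383, -0.0651, 0.221]
tool_rot: [-24.7, 89.9, 160.6]
contact_force: [0.8, -0.6, -0.3]
finger_gap: 0.0673
```

```bash
python3 -c "
from h import *
go(.6375,-.067,.156)"; python3 ov.py .6365 -.0675 .088 ov8 180 115 8
```

```text
t 31.7 pos [ 0.6383 -0.0651  0.221 ] yaw -84.7 gap 0.0673 shift cm [6.5  0.18 0.09]
```

View pics/ov8.png

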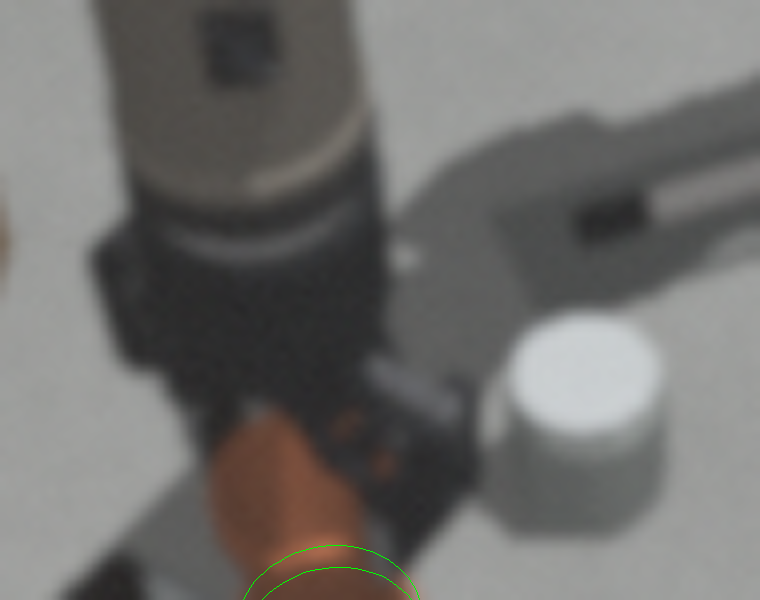

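carry_out([
  [-1,[1.5,0.2,0.1],0],
  [-1,[1.5,0,0],0],
  [-1,[1.5,0,0],0],
  [-1,[0.8,0,0],0],
  [-1,[0,0,0],0],
  [-1,[0,0,0],0],
])

```text
clock: 32.35
ee_pos: [0.6386, -0.0682, 0.1689]
tool_rot: [173.7, 89.9, -1.0]
contact_force: [-0.1, 0.7, -0.7]
finger_gap: 0.0672
```

carry_out([
  [-1,[0.5,0,0],0],
  [-1,[0.4,0,0],0],
  [-1,[0,0,0],0],
  [-1,[0,0,0],0],
])

```text
clock: 32.75
ee_pos: [0.638, -0.0681, 0.159]
tool_rot: [-52.5, 90.0, 132.7]
contact_force: [0.2, 0.3, -0.3]
finger_gap: 0.0672
```

carry_out([
  [-1,[0.3,-0.1,0],0],
  [-1,[0,0,0],0],
  [-1,[0,0,0],0],
])

```text
clock: 33.05
ee_pos: [0.6382, -0.0673, 0.1563]
tool_rot: [162.3, 90.0, -12.4]
contact_force: [0.5, 0.7, 1.0]
finger_gap: 0.0671
```

carry_out([
  [0.7,[0,0,0],0],
  [0.8,[0,0,0],0],
  [1,[0,0,0],0],
  [1,[0,0,0],0],
  [1,[-1,0,0],0],
  [1,[-3,0,0],0],
  [1,[-4,0,0],0],
  [1,[-2,0,0],0],
  [1,[0,0,0],0],
  [1,[0,0,0],0],
])

```text
clock: 34.05
ee_pos: [0.6382, -0.0673, 0.2567]
tool_rot: [167.2, 89.9, -7.5]
contact_force: [0.5, -0.8, -1.1]
finger_gap: 0.0853
```

```bash
python3 ov.py .6365 -.0675 .106 ov9 180 130 8; python3 -c "
from h import *
go(.446,.259,.15)
for n in('top','scene'):
  for p in pots(snap(n)): print(n,*p)"
```

```text
t 34.1 pos [ 0.6375 -0.0674  0.2553] yaw -84.7 gap 0.0855 shift cm [ 10.56 -34.25  16.06]
top [0.5703 0.3696] 0.0405 [135. 188.] 628.0
top [0.4511 0.3676] 0.0314 [135. 227.] 371.0
top [0.4457 0.2586] 0.0319 [170. 228.] 365.0
top [ 0.5655 -0.4121] 0.0405 [389. 184.] 687.0
scene [0.4523 0.3662] 0.0302 [377. 249.] 410.5
scene [0.4466 0.2588] 0.0299 [347. 227.] 368.5
scene [ 0.5888 -0.1288] 0.0331 [221. 195.] 564.5
scene [ 0.5722 -0.3986] 0.0389 [165. 143.] 269.0
```

View pics/ov9.png

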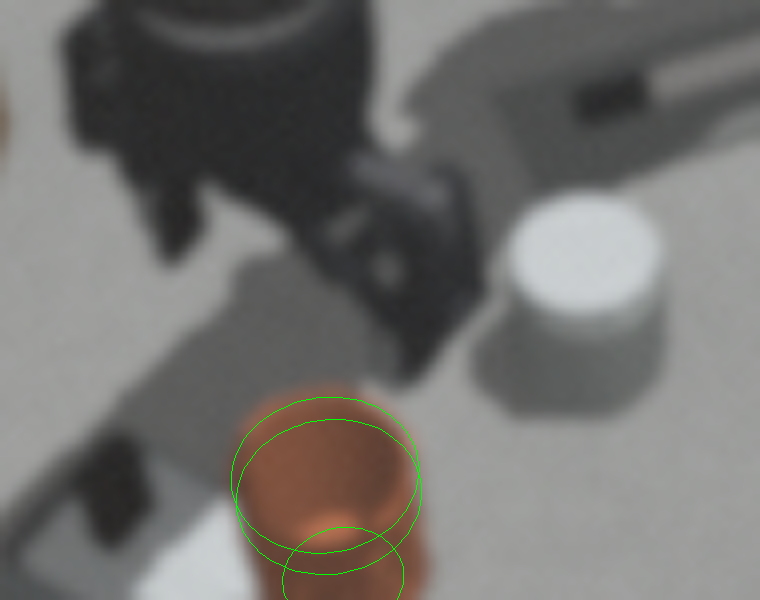

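carry_out([
  [1,[0,-2.5,1.2],0],
  [1,[0,-4.2,2],0],
  [1,[0,-4.2,2],0],
  [1,[0,-4.2,2],0],
  [1,[0,-4.2,2],0],
  [1,[0,-4.2,2],0],
  [1,[1,-4.2,1.9],0],
  [1,[2,-3.2,1.5],0],
  [1,[3,-2,0.9],0],
  [1,[3,-1.3,0.6],0],
])

```text
clock: 35.2
ee_pos: [0.4442, 0.2607, 0.1646]
tool_rot: [-34.5, 89.9, 151.0]
contact_force: [-0.0, 0.3, 0.4]
finger_gap: 0.0854
```

carry_out([
  [1,[3,0,0],0],
  [1,[0,0,0],0],
  [1,[0,0,0],0],
  [1,[0,0,0],0],
])

```text
clock: 35.6
ee_pos: [0.4477, 0.2586, 0.1375]
tool_rot: [-158.6, 89.9, 26.6]
contact_force: [-0.5, -0.0, 0.7]
finger_gap: 0.0855
```

```bash
python3 -c "
from h import *
go(.446,.259,.047);print(state()[0]['joint_pos'].round())
c=snap('scene');crop(c,290,160,100,75,7,'t1_s')"
```

```text
t 35.6 pos [0.4477 0.2586 0.1375] yaw -84.8 gap 0.0855 shift cm [ 9.05 -0.05  0.19]
[ -13.   20.  -24.   99.    9.   63. -125.]
```

View pics/t1_s.png

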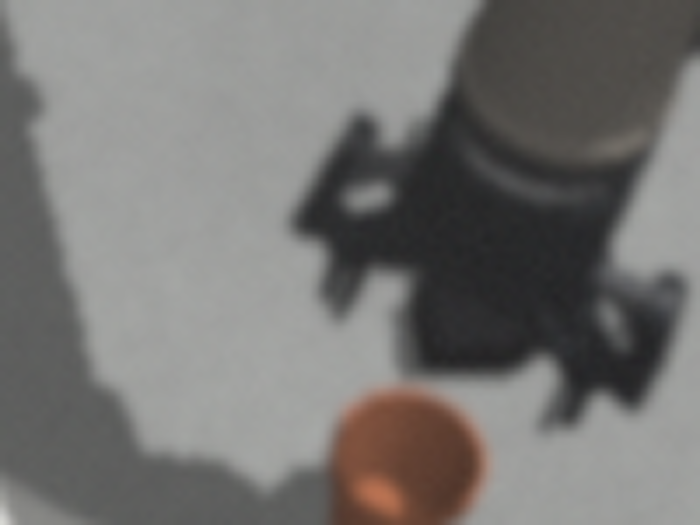

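carry_out([
  [1,[3,0,0.1],0],
  [1,[3,0,0],0],
  [1,[1.7,0,0],0],
  [1,[1.3,0,0],0],
  [1,[0,0,0],0],
  [1,[0,0,0],0],
  [-1,[0,0,0],0],
  [-1,[0,0,0],0],
  [-1,[0,0,0],0],
  [-1,[0,0,0],0],
])

```text
clock: 36.65
ee_pos: [0.4466, 0.2593, 0.0477]
tool_rot: [-158.3, 89.8, 27.0]
contact_force: [-1.5, -0.4, 5.8]
finger_gap: 0.0667
```

carry_out([
  [-1,[-1,0,0],0],
  [-1,[-4,0,0],0],
  [-1,[-5,0,0],0],
  [-1,[-5,0,0],0],
  [-1,[-5,0,0],0],
  [-1,[-1,0,0],0],
  [-1,[0,0,0],0],
  [-1,[0,0,0],0],
  [-1,[0,0,0],0],
])

```text
clock: 37.55
ee_pos: [0.4441, 0.2574, 0.2537]
tool_rot: [25.0, 89.7, -149.7]
contact_force: [0.8, -0.2, 0.1]
finger_gap: 0.0665
```

```bash
python3 -c "
from h import *
c=snap('scene');crop(c,290,120,100,75,7,'t2_s')
go(.638,-.067,.25)"
```

```text
t 37.6 pos [0.4443 0.2575 0.2537] yaw -84.8 gap 0.0665 shift cm [  0.37  34.08 -16.33]
```

View pics/t2_s.png

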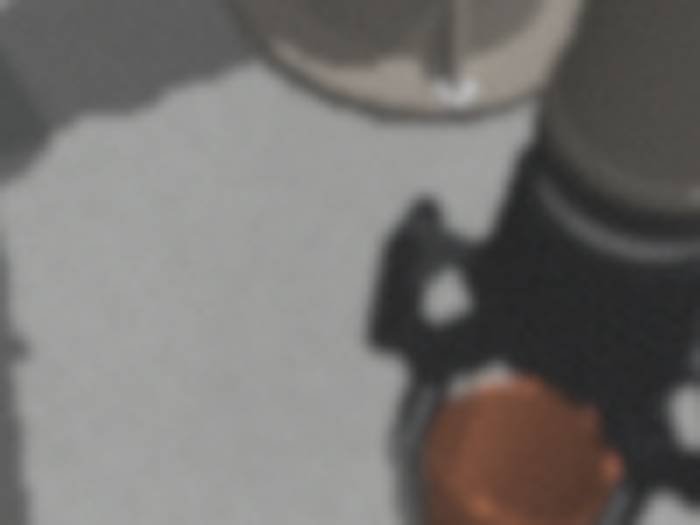

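carry_out([
  [-1,[0,2.5,-1.2],0],
  [-1,[0,4.2,-2],0],
  [-1,[0,4.2,-2],0],
  [-1,[0,4.2,-2],0],
  [-1,[0,4.2,-2],0],
  [-1,[0,4.2,-2],0],
  [-1,[0,4.2,-2],0],
  [-1,[0,3.2,-1.6],0],
  [-1,[0,2,-1],0],
  [-1,[0,1.2,-0.6],0],
])

```text
clock: 38.6
ee_pos: [0.6397, -0.0693, 0.2534]
tool_rot: [7.3, 89.8, -167.6]
contact_force: [0.0, -0.2, -0.7]
finger_gap: 0.0664
```

carry_out([
  [-1,[0,0,0],0],
  [-1,[0,0,0],0],
  [-1,[0,0,0],0],
  [-1,[0,0,0],0],
])

```text
clock: 39.0
ee_pos: [0.6396, -0.0641, 0.2565]
tool_rot: [-108.6, 90.0, 76.8]
contact_force: [-0.5, -0.3, -0.2]
finger_gap: 0.0667
```

```bash
python3 -c "
from h import *
go(.6375,-.067,.174)"; python3 ov.py .6365 -.0675 .106 ov10 180 115 8
```

```text
t 39.0 pos [ 0.6396 -0.0641  0.2565] yaw -84.6 gap 0.0667 shift cm [8.25 0.28 0.23]
```

View pics/ov10.png

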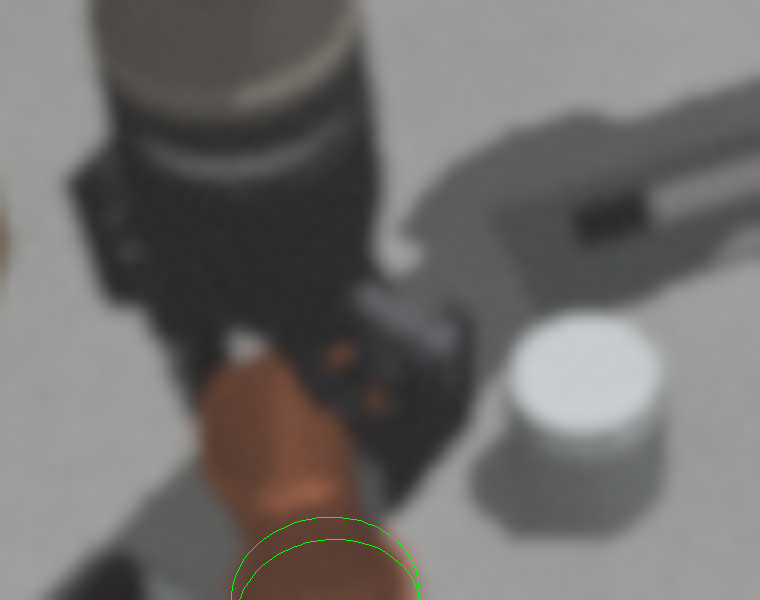

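carry_out([
  [-1,[0,0.3,0.2],0],
  [-1,[2,0,0],0],
  [-1,[2,0,0],0],
  [-1,[0,0,0],0],
  [-1,[0,0,0],0],
  [-1,[0,0,0],0],
])

```text
clock: 39.65
ee_pos: [0.6389, -0.0694, 0.2176]
tool_rot: [170.2, 89.9, -4.6]
contact_force: [0.7, -0.4, 0.1]
finger_gap: 0.0668
```

```bash
python3 -c "
from h import *
go(.6375,-.067,.174)"
```

```text
t 39.6 pos [ 0.6389 -0.0694  0.2176] yaw -84.8 gap 0.0668 shift cm [ 4.36 -0.25  0.13]
```

carry_out([
  [-1,[1,-0.2,0.1],0],
  [-1,[1,0,0],0],
  [-1,[1,0,0],0],
  [-1,[0,0,0],0],
  [-1,[0,0,0],0],
  [-1,[0,0,0],0],
])

```text
clock: 40.25
ee_pos: [0.6372, -0.0675, 0.1863]
tool_rot: [167.6, 90.0, -7.2]
contact_force: [-1.5, 0.1, -0.2]
finger_gap: 0.0665
```

carry_out([
  [-1,[0.5,0,0],0],
  [-1,[0.4,0,0],0],
  [-1,[0,0,0],0],
  [-1,[0,0,0],0],
])

```text
clock: 40.65
ee_pos: [0.637, -0.0674, 0.1769]
tool_rot: [-8.7, 90.0, 176.6]
contact_force: [-0.0, -0.2, -0.3]
finger_gap: 0.0671
```

carry_out([
  [-1,[0.25,0,0],0],
  [-1,[0,0,0],0],
  [-1,[0,0,0],0],
])

```text
clock: 40.95
ee_pos: [0.6372, -0.0674, 0.1749]
tool_rot: [167.5, 90.0, -7.3]
contact_force: [0.2, -0.0, 1.0]
finger_gap: 0.0665
```

carry_out([
  [0.7,[0,0,0],0],
  [0.8,[0,0,0],0],
  [1,[0,0,0],0],
  [1,[0,0,0],0],
  [1,[-1,0,0],0],
  [1,[-3,0,0],0],
  [1,[-4,0,0],0],
  [1,[-2,0,0],0],
  [1,[0,0,0],0],
  [1,[0,0,0],0],
])

```text
clock: 41.95
ee_pos: [0.6371, -0.0674, 0.2751]
tool_rot: [166.4, 89.9, -8.4]
contact_force: [0.1, 0.2, 0.2]
finger_gap: 0.0856
```

```bash
python3 ov.py .6365 -.0675 .124 ov11 180 130 8; python3 -c "
from h import *
go(.4515,.367,.15)
for n in('top','scene'):
  for p in pots(snap(n)): print(n,*p)"
```

```text
t 42.0 pos [ 0.6365 -0.0675  0.2738] yaw -84.7 gap 0.0853 shift cm [ 12.4  -44.96  14.42]
top [0.5702 0.3697] 0.0404 [135. 188.] 628.0
top [0.4508 0.3671] 0.0317 [135. 227.] 371.5
top [ 0.5658 -0.4118] 0.041 [389. 184.] 689.5
scene [0.4525 0.3663] 0.0302 [377. 249.] 408.5
scene [ 0.5771 -0.1402] 0.0335 [221. 192.] 651.5
scene [ 0.5721 -0.3984] 0.0389 [165. 143.] 269.0
```

View pics/ov11.png

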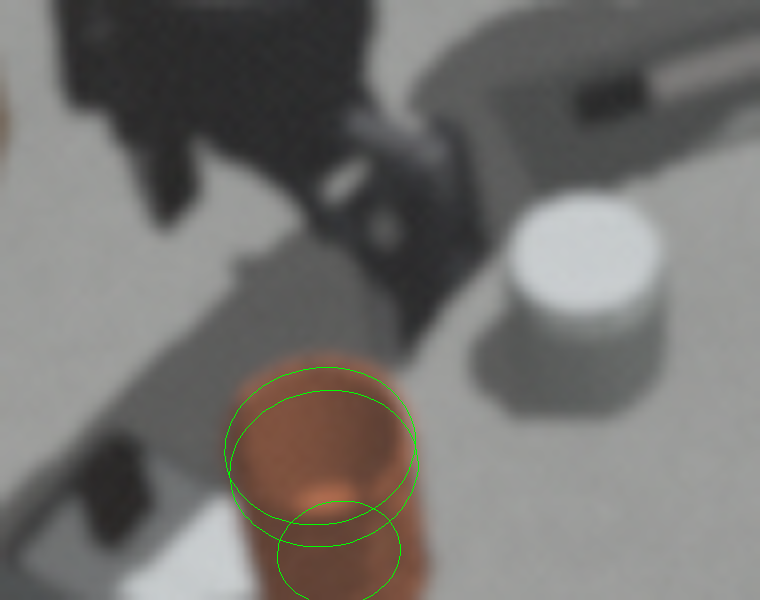

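carry_out([
  [1,[0,-3,1],0],
  [1,[0,-4.6,1.4],0],
  [1,[0,-4.6,1.5],0],
  [1,[0,-4.6,1.5],0],
  [1,[0,-4.6,1.5],0],
  [1,[0,-4.6,1.5],0],
  [1,[0,-4.6,1.5],0],
  [1,[0,-4.6,1.5],0],
  [1,[0,-4.6,1.5],0],
  [1,[2,-3,1],0],
])

```text
clock: 43.1
ee_pos: [0.4572, 0.3513, 0.2561]
tool_rot: [-115.0, 89.7, 70.6]
contact_force: [0.7, 1.0, 0.1]
finger_gap: 0.0857
```

carry_out([
  [1,[3,-1.8,0.5],0],
  [1,[4,-0.9,0],0],
  [1,[3,0,0],0],
  [1,[0,0,0],0],
  [1,[0,0,0],0],
  [1,[0,0,0],0],
])

```text
clock: 43.7
ee_pos: [0.4532, 0.3731, 0.1565]
tool_rot: [-145.1, 89.8, 40.1]
contact_force: [0.8, 0.5, -0.1]
finger_gap: 0.0853
```

```bash
python3 -c "
from h import *
go(.4515,.367,.047)
c=snap('scene');crop(c,310,170,110,85,7,'u1_s');crop(c,185,150,80,75,8,'st_s')
t=snap('top');crop(t,240,130,80,60,8,'st_t')"
```

```text
t 43.7 pos [0.4532 0.3731 0.1565] yaw -84.8 gap 0.0853 shift cm [10.95  0.61  0.25]
```

View pics/u1_s.png

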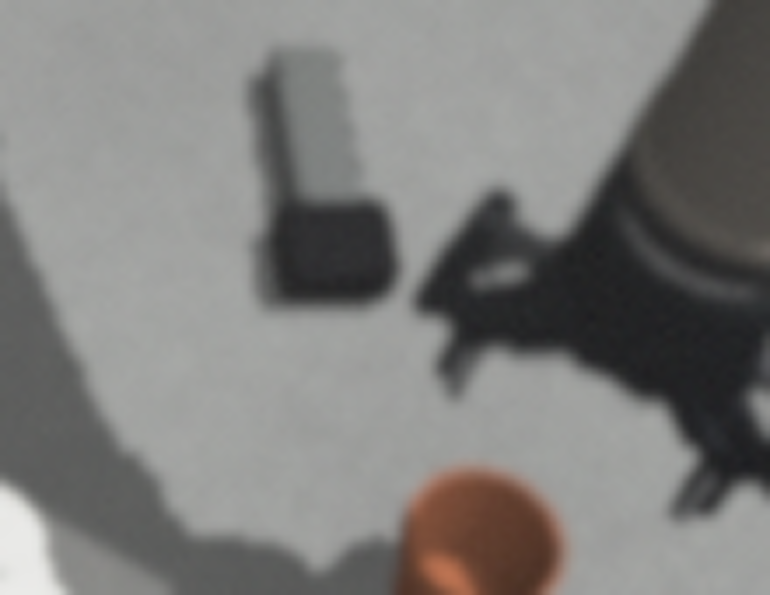

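View pics/st_s.png

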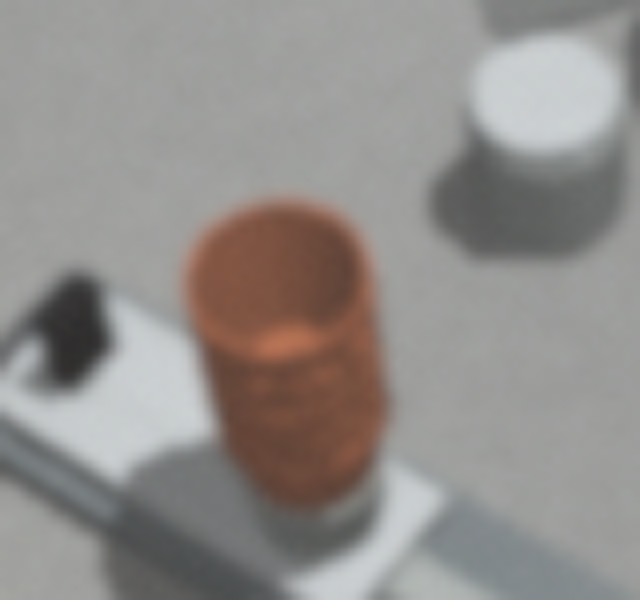

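View pics/st_t.png

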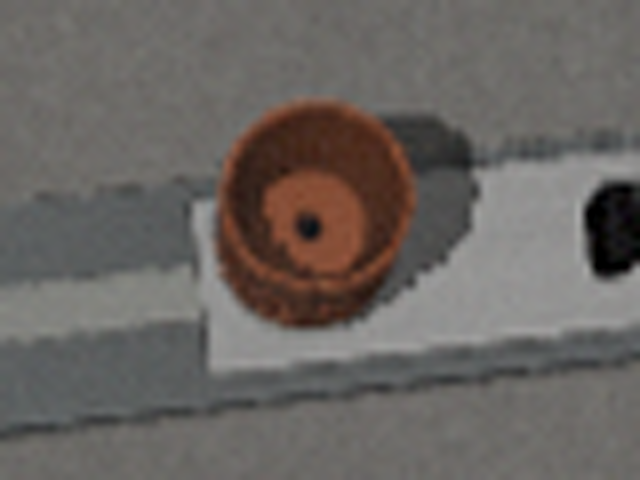

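```bash
cat > tri.py <<'E'
from h import *
def tri(s1,p1,s2,p2):
    P=[]
    for s in(s1,s2): P.append(np.c_[s["R"],s["t"]])
    u=[cv2.undistortPoints(np.array([[p]],float),s["K"],s["D"]).reshape(2,1) for s,p in((s1,p1),(s2,p2))]
    X=cv2.triangulatePoints(P[0],P[1],*u); X=(X[:3]/X[3]).ravel()
    print(X.round(4),proj(s1,X)-p1,proj(s2,X)-p2); return X
E
python3 -c "
from tri import *
t=snap('top');c=snap('scene')
tri(t,(279.2,154.0),c,(219.6,184.5))
tri(t,(277.9,161.3),c,(223.2,206.1))
for z in(.194,.200): print(cast(t,(279.2,154.0),z),cast(c,(219.6,184.5),z))"
```

```text
[ 0.6364 -0.0672  0.1972] [[-0.06906525  0.05776578]] [[-0.08772436 -0.00895106]]
[ 0.6362 -0.0684  0.0799] [[-0.12684263  0.10446512]] [[-0.16076104 -0.01613965]]
[[ 0.63714617 -0.06758059  0.194     ]] [[ 0.63486608 -0.06873042  0.194     ]]
[[ 0.63602054 -0.06727439  0.2       ]] [[ 0.63752275 -0.06548405  0.2       ]]
```

carry_out([
  [1,[2,0.5,0.2],0],
  [1,[2.5,0,0],0],
  [1,[0,0,0],0],
  [1,[0,0,0],0],
  [1,[0,0,0],0],
])

```text
clock: 44.4
ee_pos: [0.4513, 0.3683, 0.1113]
tool_rot: [-141.9, 89.8, 43.4]
contact_force: [0.6, -0.2, 0.3]
finger_gap: 0.0852
```

```bash
python3 -c "
from h import *
go(.4515,.367,.047)"
```

```text
t 44.4 pos [0.4513 0.3683 0.1113] yaw -84.8 gap 0.0852 shift cm [6.43 0.15 0.01]
```

carry_out([
  [1,[2.4,0.1,0],0],
  [1,[2,0,0],0],
  [1,[2,0,0],0],
  [1,[0,0,0],0],
  [1,[0,0,0],0],
  [-1,[0,0,0],0],
  [-1,[0,0,0],0],
  [-1,[0,0,0],0],
  [-1,[0,0,0],0],
])

```text
clock: 45.3
ee_pos: [0.4517, 0.3674, 0.0476]
tool_rot: [-147.6, 89.8, 37.6]
contact_force: [-0.0, -0.8, 6.1]
finger_gap: 0.0662
```

carry_out([
  [-1,[-1,0,0],0],
  [-1,[-4,0,0],0],
  [-1,[-5,0,0],0],
  [-1,[-5,0,0],0],
  [-1,[-5,0,0],0],
  [-1,[-4,0,0],0],
  [-1,[0,0,0],0],
  [-1,[0,0,0],0],
  [-1,[0,0,0],0],
])

```text
clock: 46.2
ee_pos: [0.4498, 0.3655, 0.284]
tool_rot: [39.5, 89.8, -135.3]
contact_force: [0.4, 0.3, -1.0]
finger_gap: 0.066
```

```bash
python3 -c "
from h import *
c=snap('scene');crop(c,310,130,110,85,7,'u2_s')
go(.637,-.067,.28)"
```

```text
t 46.2 pos [0.4498 0.3654 0.2836] yaw -84.7 gap 0.066 shift cm [  0.42  44.77 -14.69]
```

View pics/u2_s.png

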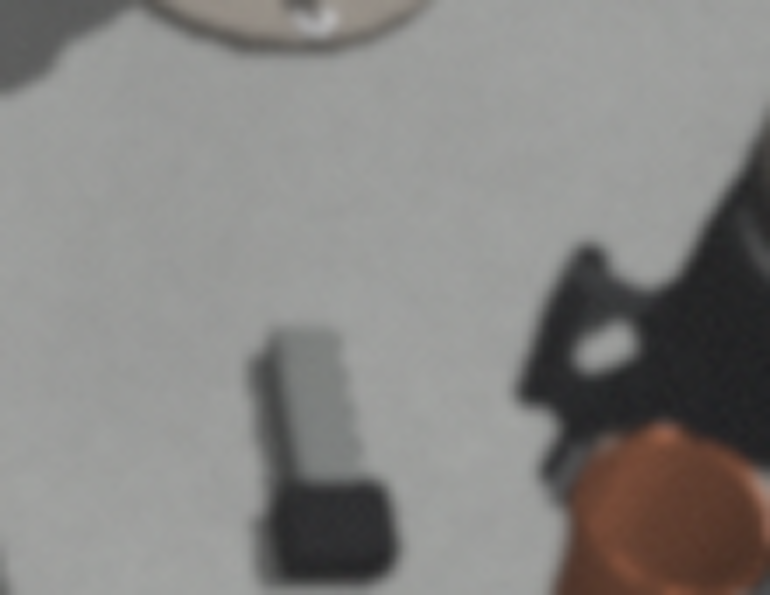

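Held; foot now at 0.236, stack rim at 0.197. Move over it.

carry_out([
  [-1,[0,3,-1],0],
  [-1,[0,4.6,-1.5],0],
  [-1,[0,4.6,-1.5],0],
  [-1,[0,4.6,-1.5],0],
  [-1,[0,4.6,-1.5],0],
  [-1,[0,4.6,-1.5],0],
  [-1,[0,4.6,-1.5],0],
  [-1,[0,4.6,-1.5],0],
  [-1,[0,4.2,-1.4],0],
  [-1,[0,2.8,-1],0],
])

```text
clock: 47.25
ee_pos: [0.6273, -0.0465, 0.283]
tool_rot: [27.0, 89.7, -148.0]
contact_force: [-0.0, 0.4, -0.4]
finger_gap: 0.0658
```

carry_out([
  [-1,[0,1.6,-0.5],0],
  [-1,[0,0.9,-0.3],0],
  [-1,[0,0,0],0],
  [-1,[0,0,0],0],
  [-1,[0,0,0],0],
  [-1,[0,0,0],0],
])

```text
clock: 47.85
ee_pos: [0.6376, -0.0634, 0.2861]
tool_rot: [-130.0, 90.0, 55.4]
contact_force: [0.7, -0.3, -0.8]
finger_gap: 0.0661
```

```bash
python3 -c "
from h import *
go(.637,-.067,.195)"; python3 ov.py .6365 -.0675 .127 ov12 180 115 8
```

```text
t 47.9 pos [ 0.6376 -0.0634  0.2861] yaw -84.6 gap 0.0661 shift cm [9.11 0.36 0.1 ]
```

View pics/ov12.png

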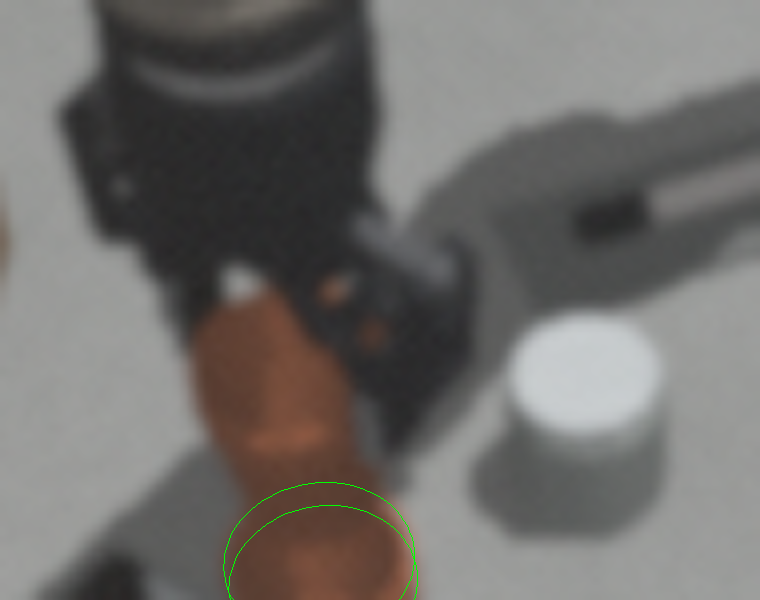

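carry_out([
  [-1,[0,0.3,0.1],0],
  [-1,[2,0,0],0],
  [-1,[2,0,0],0],
  [-1,[0,0,0],0],
  [-1,[0,0,0],0],
  [-1,[0,0,0],0],
  [-1,[0,0,0],0],
])

```text
clock: 48.6
ee_pos: [0.6379, -0.0684, 0.2471]
tool_rot: [171.9, 89.8, -2.9]
contact_force: [-0.2, 0.2, -1.3]
finger_gap: 0.0662
```

```bash
python3 -c "
from h import *
go(.637,-.067,.195)"
```

```text
t 48.6 pos [ 0.6379 -0.0684  0.2471] yaw -84.8 gap 0.0662 shift cm [ 5.21 -0.15  0.09]
```

carry_out([
  [-1,[1,-0.1,0.1],0],
  [-1,[1.5,0,0],0],
  [-1,[1,0,0],0],
  [-1,[0.4,0,0],0],
  [-1,[0,0,0],0],
  [-1,[0,0,0],0],
])

```text
clock: 49.2
ee_pos: [0.6363, -0.0676, 0.207]
tool_rot: [169.8, 90.0, -5.0]
contact_force: [0.2, -0.6, -0.4]
finger_gap: 0.0659
```

carry_out([
  [-1,[0.5,0,0],0],
  [-1,[0.3,0,0],0],
  [-1,[0,0,0],0],
  [-1,[0,0,0],0],
])

```text
clock: 49.6
ee_pos: [0.6361, -0.0675, 0.1986]
tool_rot: [-166.8, 90.0, 18.5]
contact_force: [0.2, 0.2, -0.5]
finger_gap: 0.0657
```

carry_out([
  [-1,[0.3,0,0],0],
  [-1,[0,0,0],0],
  [-1,[0,0,0],0],
])

```text
clock: 49.9
ee_pos: [0.6361, -0.0675, 0.1955]
tool_rot: [-137.6, 90.0, 47.7]
contact_force: [1.3, -0.2, -0.9]
finger_gap: 0.066
```

carry_out([
  [-1,[0.15,0,0],0],
  [-1,[0,0,0],0],
  [-1,[0,0,0],0],
])

```text
clock: 50.2
ee_pos: [0.6361, -0.0675, 0.1942]
tool_rot: [178.0, 90.0, 3.2]
contact_force: [1.5, -0.9, -0.2]
finger_gap: 0.0661
```

carry_out([
  [0.7,[0,0,0],0],
  [0.8,[0,0,0],0],
  [1,[0,0,0],0],
  [1,[0,0,0],0],
  [1,[-1,0,0],0],
  [1,[-3,0,0],0],
  [1,[-4,0,0],0],
  [1,[0,0,0],0],
  [1,[0,0,0],0],
])

```text
clock: 51.1
ee_pos: [0.637, -0.0674, 0.2764]
tool_rot: [171.1, 89.7, -3.7]
contact_force: [-0.3, -1.2, -0.2]
finger_gap: 0.0854
```

```bash
python3 ov.py .6365 -.0675 .145 ov13 180 130 8; python3 -c "
from h import *
go(.647,-.187,.27)"
```

```text
t 51.1 pos [ 0.6361 -0.0675  0.2746] yaw -84.7 gap 0.0854 shift cm [4.7e-01 1.2e+01 1.0e-02]
```

View pics/ov13.png

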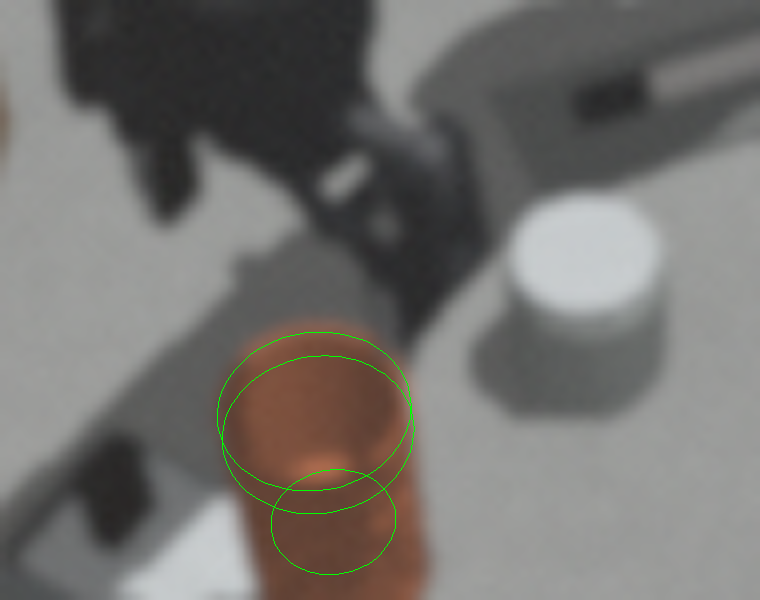

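carry_out([
  [1,[0,2,0],0],
  [1,[0,3.5,0],0],
  [1,[0,3.5,0],0],
  [1,[0,2,0],0],
  [0.4,[0,1,0],0],
  [0.4,[0,0,0],0],
  [0.4,[0,0,0],0],
  [0.4,[0,0,0],0],
])

```text
clock: 51.95
ee_pos: [0.6472, -0.1844, 0.2741]
tool_rot: [-92.3, 89.9, 93.1]
contact_force: [-0.4, 0.5, 0.7]
finger_gap: 0.0597
```

```bash
python3 -c "
from h import *
go(.647,-.187,.051)"
```

```text
t 52.0 pos [ 0.6472 -0.1844  0.2741] yaw -84.6 gap 0.0597 shift cm [22.31  0.3   0.05]
```

carry_out([
  [0.4,[4,0.2,0],0],
  [0.4,[4,0,0],0],
  [0.4,[4,0,0],0],
  [0.4,[0,0,0],0],
  [0.4,[0,0,0],0],
  [0.4,[0,0,0],0],
])

```text
clock: 52.55
ee_pos: [0.6494, -0.1886, 0.1576]
tool_rot: [164.8, 89.7, -9.9]
contact_force: [-0.2, -0.7, 0.7]
finger_gap: 0.0599
```

```bash
python3 -c "
from h import *
go(.647,-.187,.051)
c=snap('scene');crop(c,150,120,100,90,7,'v1_s')"
```

```text
t 52.5 pos [ 0.6494 -0.1886  0.1576] yaw -84.7 gap 0.0599 shift cm [10.66 -0.2   0.29]
```

View pics/v1_s.png

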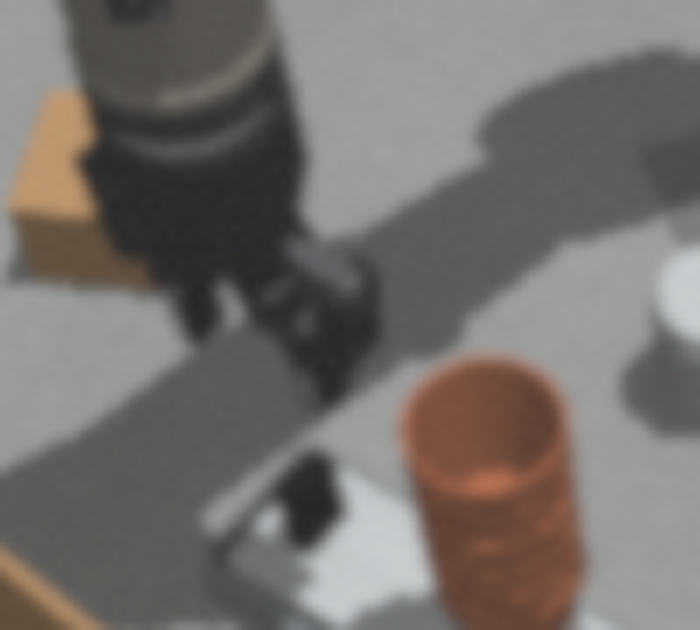

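carry_out([
  [0.4,[3,-0.1,0.1],0],
  [0.4,[3,0,0],0],
  [0.4,[3,0,0],0],
  [0.4,[1.6,0,0],0],
  [0.4,[0,0,0],0],
  [0.4,[0,0,0],0],
  [-1,[0,0,0],0],
  [-1,[0,0,0],0],
  [-1,[0,0,0],0],
  [-1,[0,0,0],0],
], grip_force=40)

```text
clock: 53.6
ee_pos: [0.6468, -0.1868, 0.0495]
tool_rot: [-147.4, 89.9, 37.8]
contact_force: [-1.6, 2.0, 5.1]
finger_gap: 0.0133
```

```bash
python3 -c "
from h import *
go(.647,-.187,.051);print(state()[0]['contact_force'])"
```

```text
t 53.6 pos [ 0.6468 -0.1868  0.0495] yaw -84.7 gap 0.0133 shift cm [-0.15  0.02 -0.02]
[-1.55690047  1.9955214   5.14069655]
```

carry_out([
  [-1,[0,-0.3,0],0],
  [-1,[0,-0.7,0],0],
  [-1,[0,-1,0],0],
  [-1,[0,-1.2,0],0],
  [-1,[0,-1.2,0],0],
  [-1,[0,-1.2,0],0],
  [-1,[0,-1.2,0],0],
  [-1,[0,-1.2,0],0],
  [-1,[0,-0.8,0],0],
  [-1,[0,-0.4,0],0],
])

```text
clock: 54.6
ee_pos: [0.6386, -0.0957, 0.0495]
tool_rot: [160.4, 89.9, -14.3]
contact_force: [-1.0, -1.4, 6.4]
finger_gap: 0.0135
```

carry_out([
  [-1,[0,0,0],0],
  [-1,[0,0,0],0],
])

```text
clock: 54.8
ee_pos: [0.6385, -0.0951, 0.0495]
tool_rot: [-164.2, 89.9, 21.1]
contact_force: [-0.9, 1.5, 6.4]
finger_gap: 0.0134
```

```bash
python3 -c "
from h import *
go(.636,-.0674,.051);print(state()[0]['contact_force'])
c=snap('scene');crop(c,160,110,110,100,7,'v2_s')"
```

```text
t 54.8 pos [ 0.6385 -0.0951  0.0495] yaw -84.7 gap 0.0134 shift cm [-0.15 -2.78 -0.01]
[-0.86416872  1.54495233  6.37832553]
```

View pics/v2_s.png

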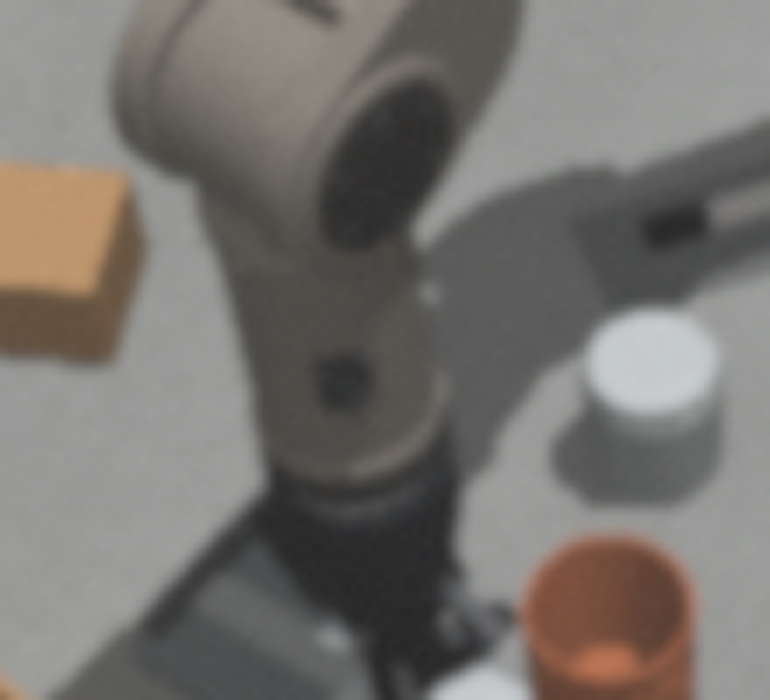

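Carriage 92 mm in; another 28 mm to the stop.

carry_out([
  [-1,[0,-0.5,0],0],
  [-1,[0,-0.7,0],0],
  [-1,[0,-0.6,0],0],
  [-1,[0,-0.4,0],0],
  [-1,[0,-0.3,0],0],
  [-1,[0,-0.2,0],0],
  [-1,[0,0,0],0],
  [-1,[0,0,0],0],
])

```text
clock: 55.65
ee_pos: [0.6362, -0.0696, 0.0495]
tool_rot: [161.1, 89.8, -13.7]
contact_force: [-0.8, -0.8, 7.5]
finger_gap: 0.0131
```

carry_out([
  [-1,[0,-0.3,0],0],
  [-1,[0,0,0],0],
  [-1,[0,0,0],0],
])

```text
clock: 55.95
ee_pos: [0.636, -0.0676, 0.0495]
tool_rot: [144.2, 89.8, -30.5]
contact_force: [-0.2, -2.4, 6.0]
finger_gap: 0.0136
```

carry_out([
  [-1,[0,-0.3,0],0],
  [-1,[0,0,0],0],
  [-1,[0,0,0],0],
])

```text
clock: 56.25
ee_pos: [0.6361, -0.0677, 0.0495]
tool_rot: [120.3, 89.6, -54.6]
contact_force: [0.1, -5.6, 6.0]
finger_gap: 0.0133
```

carry_out([
  [-1,[0,-0.4,0],0],
  [-1,[0,0,0],0],
  [-1,[0,0,0],0],
])

```text
clock: 56.55
ee_pos: [0.636, -0.0678, 0.0495]
tool_rot: [110.0, 89.4, -65.0]
contact_force: [2.0, -10.9, 4.9]
finger_gap: 0.0136
```

carry_out([
  [-1,[0,0.6,0],0],
  [-1,[0,0,0],0],
  [0.2,[0,0,0],0],
  [0.2,[0,0,0],0],
  [0.2,[0,0,0],0],
  [0.2,[-3,0,0],0],
  [0.2,[-4,0,0],0],
  [0.2,[-4,0,0],0],
  [0.2,[-3,0,0],0],
  [0.2,[0,0,0],0],
])

```text
clock: 57.55
ee_pos: [0.6381, -0.065, 0.1938]
tool_rot: [172.8, 89.4, -1.9]
contact_force: [0.2, 0.7, 1.4]
finger_gap: 0.0512
```

carry_out([
  [0,[-5,0,0],0],
  [0,[-4,0,0],0],
  [0,[0,0,0],0],
  [0,[0,0,0],0],
])

```text
clock: 57.95
ee_pos: [0.6351, -0.0652, 0.2783]
tool_rot: [-179.7, 89.9, 5.6]
contact_force: [0.0, -0.4, -1.3]
finger_gap: 0.0427
```

```bash
python3 -c "
from h import *
go(.6117,.1895,.28);print(state()[0]['joint_pos'].round())
c=snap('scene');crop(c,170,110,140,120,5,'w_s');t=snap('top');crop(t,160,120,180,80,4,'w_t')"
```

```text
t 58.0 pos [ 0.6351 -0.0652  0.2783] yaw -84.7 gap 0.0427 shift cm [-1.700e-01 -2.557e+01 -2.000e-02]
[ 12.  29. -14.  65.   7.  87. -85.]
```

View pics/w_s.png

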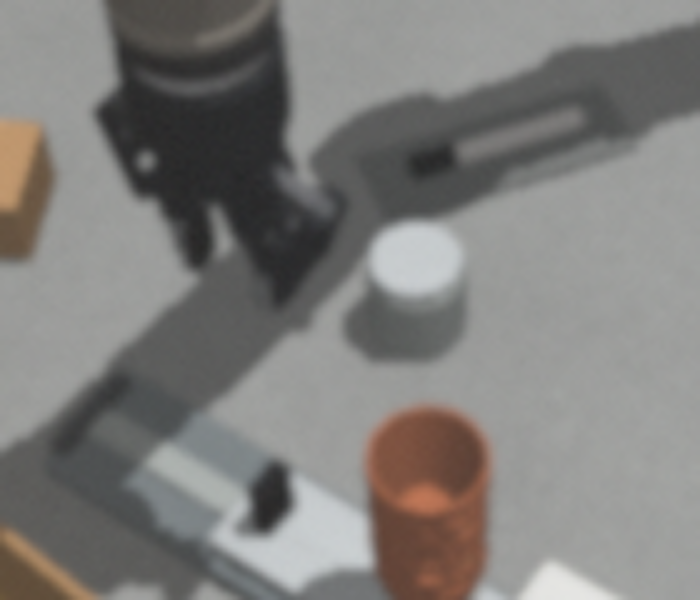

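View pics/w_t.png

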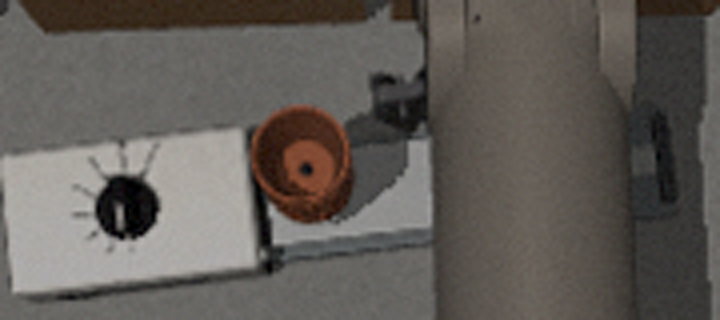

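carry_out([
  [0,[-2,0,0],0],
  [0,[0,-2.5,0],0],
  [0,[0,-4,0],0],
  [0,[0,-4.5,0],0],
  [0,[0,-4.5,0],0],
  [0,[0,-4.5,0],0],
  [0,[0,-3.5,0],0],
  [0,[0,-2,0],0],
  [0,[0,0,0],0],
  [0,[0,0,0],0],
])

```text
clock: 59.05
ee_pos: [0.6111, 0.1873, 0.2962]
tool_rot: [36.8, 89.8, -137.9]
contact_force: [-0.5, -0.5, -0.2]
finger_gap: 0.0424
```

carry_out([
  [0,[0,0,0],-8.57],
  [0,[0,0,0],-8.57],
  [0,[0,0,0],-8.57],
  [0,[0,0,0],-8.57],
  [0,[0,0,0],-8.57],
  [0,[0,0,0],-8.57],
  [0,[0,0,0],-8.57],
  [0,[0,0,0],-8.57],
  [0,[0,0,0],-8.57],
  [0,[0,0,0],-8.57],
])

```text
clock: 60.05
ee_pos: [0.6123, 0.1845, 0.2972]
tool_rot: [-14.7, 89.8, -103.7]
contact_force: [-0.1, 0.5, -0.7]
finger_gap: 0.0427
```

carry_out([
  [0,[0,0,0],-8.57],
  [0,[0,0,0],-8.57],
  [0,[0,0,0],-8.57],
  [0,[0,0,0],-8.57],
  [0,[0,0,0],-8.57],
  [0,[0,0,0],-8.57],
  [0,[0,0,0],-8.57],
  [0,[0,0,0],-8.57],
  [0,[0,0,0],-8.57],
  [0,[0,0,0],-8.57],
])

```text
clock: 61.05
ee_pos: [0.6124, 0.1846, 0.2971]
tool_rot: [-98.3, 89.8, -101.6]
contact_force: [0.1, -0.1, -0.7]
finger_gap: 0.0426
```

carry_out([
  [0,[0,0,0],-8.57],
  [0,[0,0,0],0],
  [0,[0,0,0],0],
  [0,[0,0,0],0],
])

```text
clock: 61.45
ee_pos: [0.6118, 0.187, 0.2978]
tool_rot: [-105.2, 89.9, -100.2]
contact_force: [0.4, 0.2, 0.4]
finger_gap: 0.0432
```

```bash
python3 -c "
from h import *
go(.612,.190,.096);print(state()[0]['joint_pos'].round())"
```

```text
t 61.5 pos [0.6118 0.187  0.2978] yaw 95.0 gap 0.0432 shift cm [20.18  0.32  0.05]
[  8.  36. -53.  61.  28.  94.  59.]
```

carry_out([
  [0,[3,0.2,0],0],
  [0,[4,0,0],0],
  [0,[4,0,0],0],
  [0,[2,0,0],0],
  [0,[0,0,0],0],
  [0,[0,0,0],0],
  [0,[0,0,0],0],
])

```text
clock: 62.15
ee_pos: [0.6124, 0.1911, 0.1704]
tool_rot: [20.5, 89.8, 25.7]
contact_force: [0.6, -0.1, 0.1]
finger_gap: 0.0424
```

```bash
python3 -c "
from h import *
go(.612,.190,.096)
c=snap('scene');crop(c,240,180,100,85,7,'x1_s')"
```

```text
t 62.1 pos [0.6124 0.1911 0.1704] yaw 95.2 gap 0.0424 shift cm [ 7.43 -0.12 -0.08]
```

View pics/x1_s.png

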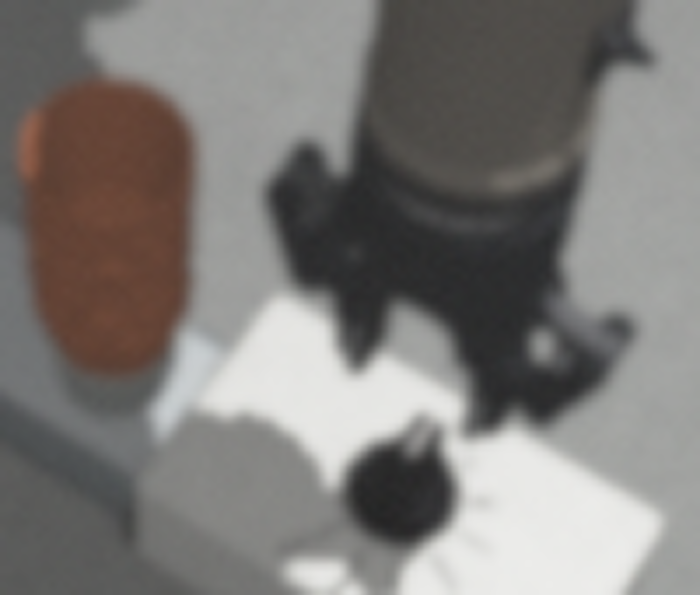

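carry_out([
  [0,[2.5,0,0],0],
  [0,[2.5,0,0],0],
  [0,[1.5,0,0],0],
  [0,[0.7,0,0],0],
  [0,[0,0,0],0],
  [0,[0,0,0],0],
  [-1,[0,0,0],0],
  [-1,[0,0,0],0],
  [-1,[0,0,0],0],
  [-1,[0,0,0],0],
], grip_force=50)

```text
clock: 63.2
ee_pos: [0.6119, 0.1912, 0.0974]
tool_rot: [31.2, 89.9, 36.4]
contact_force: [0.5, 1.0, 4.6]
finger_gap: 0.0126
```

```bash
python3 -c "
from h import *
go(.612,.190,.096);o=state()[0];print(o['contact_force'],o['moment'],o['joint_pos'].round())"
```

```text
t 63.2 pos [0.6119 0.1912 0.0974] yaw 95.2 gap 0.0126 shift cm [ 0.14 -0.12  0.  ]
[0.52721438 0.99078797 4.64891704] [ 0.16776454  0.092378   -0.02048544] [ 10.  43. -49.  81.  33.  71.  53.]
```

carry_out([
  [-1,[0,0,0],7.5],
  [-1,[0,0,0],7.5],
  [-1,[0,0,0],7.5],
  [-1,[0,0,0],7.5],
  [-1,[0,0,0],0],
  [-1,[0,0,0],0],
])

```text
clock: 63.8
ee_pos: [0.6119, 0.1915, 0.0974]
tool_rot: [62.0, 89.8, 37.4]
contact_force: [0.7, 0.9, 6.4]
finger_gap: 0.0124
```

```bash
python3 -c "
from h import *
go(.612,.190,.096);o=state()[0];print(o['contact_force'],o['moment'],o['joint_pos'].round())
c=snap('scene');crop(c,240,180,100,85,7,'x2_s')"
```

```text
t 63.8 pos [0.6119 0.1915 0.0974] yaw 65.4 gap 0.0124 shift cm [ 0.14 -0.13  0.07]
[0.67801565 0.93536417 6.42350073] [ 0.26482709  0.0646891  -0.04326285] [  7.  41. -43.  81.  28.  70.  27.]
```

View pics/x2_s.png

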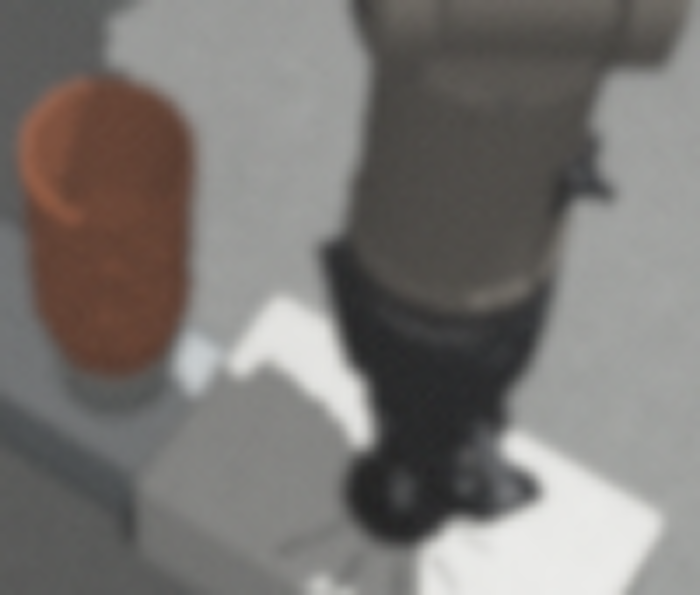

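Turned 30° (yaw 65.4). Five clicks more, each with a short pause.

carry_out([
  [-1,[0,0,0],7.5],
  [-1,[0,0,0],7.5],
  [-1,[0,0,0],7.5],
  [-1,[0,0,0],7.5],
  [-1,[0,0,0],0],
  [-1,[0,0,0],7.5],
  [-1,[0,0,0],7.5],
  [-1,[0,0,0],7.5],
  [-1,[0,0,0],7.5],
  [-1,[0,0,0],0],
])

```text
clock: 64.85
ee_pos: [0.6124, 0.1919, 0.0974]
tool_rot: [121.9, 89.8, 37.3]
contact_force: [1.2, 2.3, 5.6]
finger_gap: 0.0129
```

```bash
python3 -c "
from h import *
go(.612,.190,.096);o=state()[0];print(o['contact_force'],o['moment'],o['joint_pos'].round())"
```

```text
t 64.8 pos [0.6124 0.1919 0.0974] yaw 5.5 gap 0.0129 shift cm [ 0.14 -0.05  0.19]
[1.23350565 2.33024425 5.61283836] [ 0.40926007 -0.05327842 -0.11560725] [ -0.  37. -30.  81.  19.  67. -27.]
```

carry_out([
  [-1,[0,0,0],7.5],
  [-1,[0,0,0],7.5],
  [-1,[0,0,0],7.5],
  [-1,[0,0,0],7.5],
  [-1,[0,0,0],0],
  [-1,[0,0,0],7.5],
  [-1,[0,0,0],7.5],
  [-1,[0,0,0],7.5],
  [-1,[0,0,0],7.5],
  [-1,[0,0,0],0],
])

```text
clock: 65.85
ee_pos: [0.6129, 0.1917, 0.0974]
tool_rot: [173.6, 89.7, 29.0]
contact_force: [2.0, 2.1, 5.2]
finger_gap: 0.0125
```

carry_out([
  [-1,[0,0,0],7.5],
  [-1,[0,0,0],7.5],
  [-1,[0,0,0],7.5],
  [-1,[0,0,0],7.5],
  [-1,[0,0,0],0],
  [-1,[0,0,0],0],
  [-1,[0,0,0],0],
])

```text
clock: 66.55
ee_pos: [0.613, 0.1914, 0.0973]
tool_rot: [-157.4, 89.7, 28.2]
contact_force: [1.7, 2.3, 6.3]
finger_gap: 0.0126
```

```bash
python3 -c "
from h import *
go(.612,.190,.096);o=state()[0];print(o['contact_force'],o['moment'],o['joint_pos'].round())"
```

```text
t 66.5 pos [0.613  0.1914 0.0973] yaw -84.4 gap 0.0126 shift cm [0.13 0.13 0.12]
[1.7242637  2.34964413 6.26478029] [ 0.53351683 -0.28504594 -0.0256399 ] [ -13.   34.   -9.   81.    6.   64. -108.]
```

carry_out([
  [0,[0,0,0],0],
  [0,[0,0,0],0],
  [0,[0,0,0],0],
  [0,[-2,0,0],0],
  [0,[-4,0,0],0],
  [0,[-5,0,0],0],
  [0,[-5,0,0],0],
  [0,[-3,0,2],0],
  [0,[0,0,4],0],
  [0,[0,0,4],0],
])

```text
clock: 67.55
ee_pos: [0.5111, 0.1808, 0.2865]
tool_rot: [179.6, 89.9, 4.8]
contact_force: [-0.8, 0.5, 0.9]
finger_gap: 0.0424
```

carry_out([
  [0,[0,0,4],0],
  [0,[0,0,4],0],
  [0,[0,0,2],0],
  [0,[0,0,0],0],
  [0,[0,0,0],0],
  [0,[0,0,0],0],
])

```text
clock: 68.15
ee_pos: [0.4131, 0.1717, 0.2858]
tool_rot: [68.0, 90.0, -106.8]
contact_force: [0.4, 0.4, 0.2]
finger_gap: 0.0425
```

```bash
python3 -c "
from h import *
t=snap('top','fin_t');c=snap('scene','fin_s')
crop(t,170,140,100,60,8,'fz_t');crop(c,220,150,110,120,5,'fz_s')
yd=np.array([-.0917,.9958]); xd=np.array([.9958,.0917]); D=np.array([.6127,.1905])
for k in(5,6,7):
    th=np.radians(30*k); d=-xd*np.cos(th)+yd*np.sin(th)
    X=[[*(D+d*r),.115] for r in(0,.021)]
    print(k,((proj(t,X)-[170,140]+.5)*8).round(0).tolist(),((proj(c,X)-[220,150]+.5)*5).round(0).tolist())
for n,s in(('t',t),('s',c)):
    print([(*p[0],*p[2]) for p in pots(s)])
"
```

```text
5 [[159.0, 243.0], [126.0, 198.0]] [[391.0, 477.0], [390.0, 512.0]]
6 [[159.0, 243.0], [154.0, 187.0]] [[391.0, 477.0], [371.0, 506.0]]
7 [[159.0, 243.0], [183.0, 191.0]] [[391.0, 477.0], [357.0, 492.0]]
[(np.float64(0.5704), np.float64(0.3702), np.float64(135.0), np.float64(188.0)), (np.float64(0.6507), np.float64(0.0604), np.float64(236.0), np.float64(160.0)), (np.float64(0.5657), np.float64(-0.4123), np.float64(389.0), np.float64(184.0))]
[(np.float64(0.5564), np.float64(-0.0064), np.float64(256.0), np.float64(211.0)), (np.float64(0.5719), np.float64(-0.3993), np.float64(165.0), np.float64(143.0))]
```

View pics/fz_t.png

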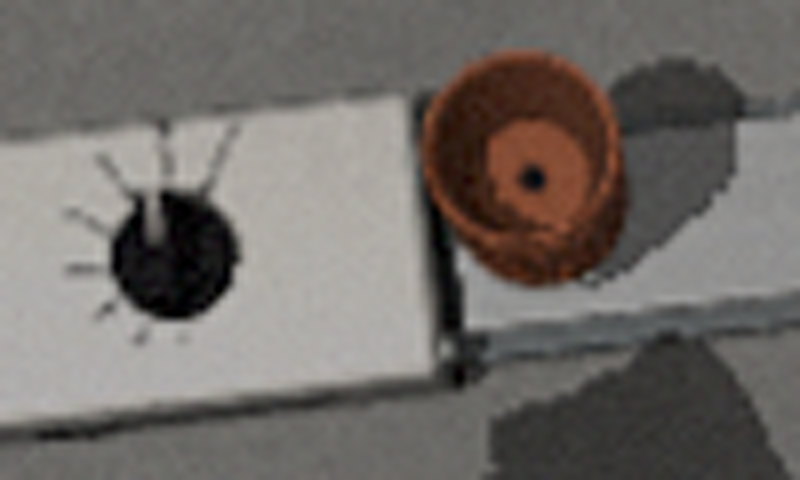

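View pics/fz_s.png

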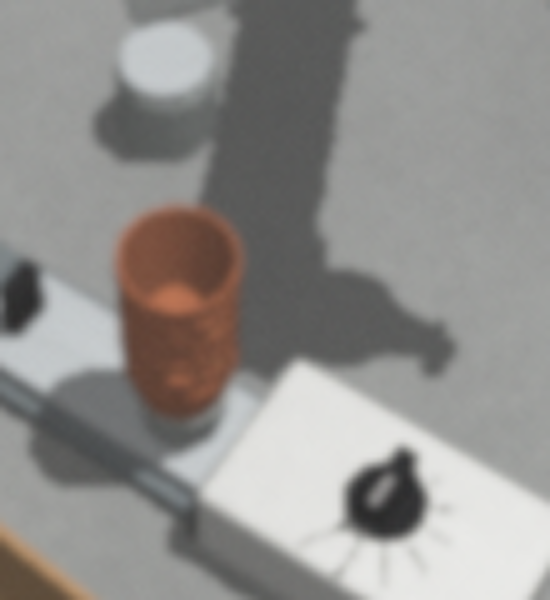

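View pics/fin_t.png

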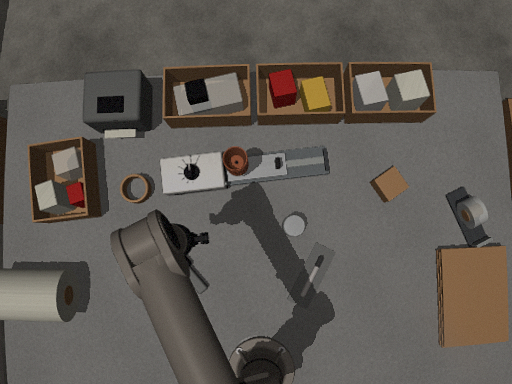

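View pics/fin_s.png

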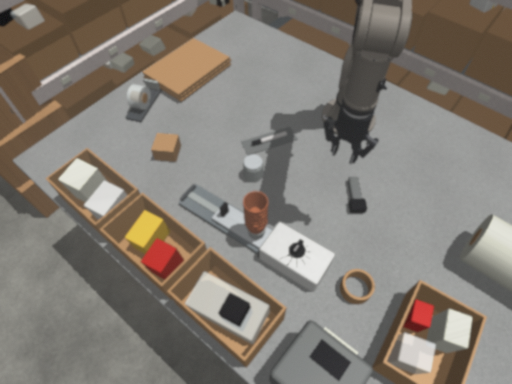

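```bash
python3 -c "
from tri import *
t=snap('top');c=snap('scene')
tri(t,(234.9,158.25),c,(255.5,201.1))
print(np.array([.6364,-.0672])+.12*np.array([-.0917,.9958]), state()[0]['clock'])
"
```

```text
[0.6245 0.0519 0.2165] [[-0.11023896  0.08367646]] [[-0.1401367  -0.01176842]]
[0.625396 0.052296] 68.35
```

```bash
python3 -c "
from rig import manip
print(manip.hand_in(), manip.get_obs()['clock'])"
```

```text
the job is handed in; nothing more can be done
the job is handed in; nothing more can be done
```

I packed all six pots and handed the job in at about 68 s. I pulled the carriage out to its loading stop and nested the pots one by one in the holder. Then I slid the carriage in to the machine's stop and turned the dial six clicks, from 0 to 6. Partway through, one pot had been knocked about 7 cm aside; I found it again in the images and packed it too.

**Carriage:** the stack's axis is within about 1 mm of where the full 120 mm travel should put it. The push also met a firm stop, at about 11 N.

**Dial:** the pointer matches setting 6 in both camera views. The wrist turned 179.6° of the 180° needed.

**Stack height:** the top rim measured 216.5 mm, against a nominal 212 mm. Each pot therefore sits about 0.5 to 1 mm higher than nominal, which is within the camera error and means none was pushed tight. Vertical force stayed under about 1 N while lowering.

**Rest of the bench:** the tin, tape core and carton look unmoved.

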